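# Rack a rinsed slide carrier in the slanted draining stand

## Robot

A 6-joint arm with a two-finger parallel gripper is mounted at the origin on the work surface. World frame = base frame: x ahead of the robot, y to its left, z up, the work surface at z = 0. Lengths are in m, angles in rad, forces in N, time in s.
With the tool pointing down it reaches from about 0.325 to 0.9 m from the base axis. Payload 6.1 kg.
Tool frame: the origin (TCP) lies midway between the tips of the shut fingers; the grasp point (between the pads) lies ctrl.tcp_to_grasp behind it (ctrl.tcp_to_grasp is the distance from the TCP to the grasp point, in m); z points along the fingers, y is the direction in which the jaws open and shut (so a half turn about z gives the same grasp; the last joint's range is limited). The gripper opens to 85 mm and grips with 20 to 120 N. Pads are 22 mm wide; open, the fingers measure 114 mm over their backs; the gripper's body (76 mm by 85 mm) begins 54 mm behind the grasp point. The pads swing forward as they close: fully open they stand 13 mm farther back than shut.
Start: joints at [0.999, 0.22, 1.526, -0, 1.395, -0.126], TCP at [0.269, 0.564, 0.231] pointing down, gripper open.
Joint ranges: [-2.98, 2.98], [-0.91, 2.08], [0.09, 2.57], [-1.24, 4.39], [0.2, 2.65], [-2.68, 2.68]. Speed limits (rad/s): [2.57, 2.57, 3.01, 3.14, 3.14, 3.14].

## Interface

Orientations are given as a rotation vector (axis times angle).
In Python, from rig import ctrl gives the robot as it stands. The module is installed in compiled form; this text tells all that it offers.
- The arm moves only by the tool send_rows, never from a script. Its argument "plan" is a list of rows, each a list of 2 entries, a list of its own where there are three numbers: the shift along the tool's x, y, z in m, then the turn about the tool's z in rad. In form: [[[tx, ty, tz], twist], ...]. A call has 1 to 5 rows; each row is the pose to reach, as a shift and turn from the pose commanded when the call began, along the tool's axes at that moment; what a row does not reach only later rows make up. A row lasts 1/8 s, in which the tool goes at most 62.5 mm and 10.7 degrees, less where a joint would pass 70% of its speed; a pose out of reach is approached as far as the arm can. A call with a gripper value outside its range is refused whole. "jaw" is the finger opening in m, from 0 to 0.0854, set as the call begins (left out, the last holds). The fingers move at their own pace and stop on an object; the grip force is fixed at half the most. Time passes only in rows, so rows that repeat a pose let the fingers close. It gives the time, the measured TCP pose, the force and the opening at its end, in the units of the state.
- ctrl.sense(): the state, without advancing time (a new reading comes with each control period).
- ctrl.get_image(name): name is "scene" or "side" or "wrist"; returns (picture, depth): 420x560x3 uint8, red, green, blue; 420x560 float32, m along the optical axis (not along the pixel's ray), 0 where there is no reading.
- ctrl.camera_model(name): a dict with "vertical_fov" (degrees; the focal length in pixels is half the picture's height over the tangent of half this angle, whatever the lens; pixels are square), "cx", "cy" (the principal point, pixels), "R" (3x3) and "t" (3): a world point X has camera coordinates R X + t. Camera axes: x right, y down, z forward; pixel columns grow to the right and rows downward; lengths in m; the calibration is good to about 2 mm. A picture is of the moment at which its call begins: read the wrist's pose just before it. camera_model takes no time and is no camera call; for the wrist camera it gives the pose at the moment of the call.
- ctrl.sign_off(): hands the job in, once; it reports no verdict.
The state is a dict: "t": time; "joints": joint angles; "joint_vel": joint speeds; "effort": joint torques, N m; "ee_pos": TCP position; "tool_rot": TCP orientation; "contact_force": force on the tool from outside, world axes, zero at the start; "torque": the same for the moment, N m; "gripper_width": opening from 0.0 (shut) to 1.0 (fully open).
Only numpy, scipy, OpenCV 4.12 (cv2) and the standard library are available. Lean on these libraries where they do the work, as an engineer would, in place of code of your own. Each camera call takes 0.05 s, during which the arm holds its last target.

## Task

Lift the carrier with the five microscope slides out of its open glass jar and slide it down into the ribbed insert of the slanted draining stand, every slide in its own gap between the ribs, until the slides stand fully home on the bottom; only then let go and leave it there. The slides are glass and the insert sits loosely in the stand, so feel for the gaps and never force them, and leave the jar and everything else where they stand.

Things in the scene. Friction and masses are not known exactly. Their poses are not given: they have to be found in the camera images.
- carrier_mid (a point): Slide carrier, loose, about 0.12 kg, 128 mm tall: five glass slides hang like comb teeth from a grey clamp bar with a T-handle on top. Point: centre line, 64 mm above the slides' lower ends. z: up the slides to the handle; y: along the row of slides. Slide 26 (x) x 2.5 (y) x 76 (z) mm, pitch 8 mm, middle one at y = 0. Half a turn about z makes no difference. Starts upright in the jar.
- carrier_grip (a point): Where to pinch the carrier: middle of its grey handle stem, 42 mm above the carrier's mid point, same axes. Stem 22 (x) x 14 (y) mm; pinch it across y. It runs from 22 mm below this point (top of the clamp bar, which is 32 (x) x 44 (y) x 18 mm high) to 16 mm above it, then a cap 30 (x) x 14 (y) x 6 mm.
- bed: Sloping steel bed of the fixed draining stand in the pan. Its z axis points up the slope, leaning 30 degrees from vertical towards the robot's side; x square off the bed (away from the robot and up); y level, across the bed. Origin: foot of the bed, mid-width, some 37 mm above the table. A carrier that is home has its mid point at x = 9 to 17, z = 64 mm here, y and z axes about parallel to the bed's.
- insert_mouth (a point): Point fixed on the bed (x 13, y 0, z 52 mm), level with the ribs' flat tops. The white insert lying in the bed has 4 ribs 3 mm thick at 8 mm pitch between 2 cheeks 13.5 mm thick: five 5 mm gaps. Ribs and cheeks span x 0 to 24, z 0 to 52 mm of the bed. Back at x = 0, flared away above z = 40; floor at z = 0, with a toe 4 mm high at x = 31; +x side open.
- stand: Frame of the draining stand, steel, carrying bed and insert; fixed in the pan, 100 (x) x 104 (y) mm, about 95 mm high with the insert; origin under its middle. The white ribbed insert is loose sideways: the middle gap lies up to 10 mm to either side of the bed's middle (bed y -10 to 10 mm). This offset is not measured: feel for it. The insert drags with about 6 N when pushed sideways.
- pan: Aluminium dissecting pan used as a drip tray, fixed, 220 (x) x 280 (y) x 22 mm high; origin under its centre.
- jar: Open rectangular glass staining jar holding the carrier, loose, 0.42 kg: outside 46 (x) x 66 (y) x 62 mm high, walls and floor 5 mm; origin at the centre of its underside, z up. The slides' lower ends stand on its floor.
- jar_lidded: The same glass jar, but closed with a glass lid, no carrier; 76 mm high; loose, origin under its centre. Leave alone.
- forceps: Steel forceps lying in the pan, 135 mm long, 8 mm high. Leave alone.
- scalpel: Scalpel with flat blue handle lying on the bench, 145 mm long, 6 mm high. Leave alone.
- cup: Clear plastic cup, 76 mm across, 85 mm high; origin under its centre. Leave alone.
- petri: Closed petri dish, 94 mm across, 17 mm high; origin under its centre. Leave alone.
- dropper: Amber dropper bottle, 38 mm across, 104 mm high; origin under its centre. Leave alone.
- slide_box: Flat grey slide box, 85 x 95 x 28 mm; origin under its centre. Leave alone.
Things that resemble listed ones, but are neither listed nor needed, are in the scene too. Leave any red look-alike of the jar alone.

How it is judged:
By the outcome, as a careful person would: the job done as asked, in the order asked, and still so for the second after the job is handed in, with the robot touching nothing.
It also fails if it takes over 72 s, if anything falls off the work surface, if the arm or the gripper's body presses on something with over 40 N, if the wrist force passes 120 N, or if a joint passes its speed limit or range.

## Working session

There is one attempt and no reset: what is moved stays moved. The work goes in short steps, Python scripts to look and compute and a tool call to move; the robot and the scene stay as the last step left them, time stands still between calls to the robot, and variables do not carry over. Pictures are saved under pics/ and viewed, and the job is handed in when it is done.

Besides the shell and the picture viewer there is one more tool, called after "Call:" in YAML: its name, and indented under it one key for each argument. send_rows: Moves the arm, as the interface text tells. Its arguments: {"type":"object","properties":{"plan":{"type":"array"},"jaw":{"type":"number"}},"required":["plan"]}

```bash
mkdir -p pics; ls; cat > h.py <<'E'
import numpy as np, cv2
from rig import ctrl
from scipy.spatial.transform import Rotation as Ro
def grab(n,tag):
    m=ctrl.camera_model(n); im,d=ctrl.get_image(n)
    np.savez('pics/%s.npz'%tag,im=im,d=d,R=m['R'],t=m['t'],f=210/np.tan(np.radians(m['vertical_fov'])/2),c=[m['cx'],m['cy']])
    cv2.imwrite('pics/%s.png'%tag,im[:,:,::-1]); return load(tag)
def load(tag): return np.load('pics/%s.npz'%tag)
def ray(v,u,w):
    R,t=v['R'],v['t']; c=-R.T@t
    return c,R.T@np.array([(u-v['c'][0])/v['f'],(w-v['c'][1])/v['f'],1])
def onz(v,u,w,z):
    c,d=ray(v,u,w); return c+d*(z-c[2])/d[2]
def proj(v,X):
    p=v['R']@np.array(X)+v['t']; return p[:2]/p[2]*v['f']+v['c']
def dp(v,u,w):
    c,d=ray(v,u,w); return c+d*float(v['d'][int(w),int(u)])
def tri(v1,p1,v2,p2):
    c1,d1=ray(v1,*p1);c2,d2=ray(v2,*p2)
    s=np.linalg.lstsq(np.c_[d1,-d2],c2-c1,rcond=None)[0]
    a,b=c1+s[0]*d1,c2+s[1]*d2
    return (a+b)/2,np.linalg.norm(a-b)
E
python3 - <<'E'
from h import *
s=ctrl.sense();print(s, ctrl.tcp_to_grasp)
for n in('scene','side','wrist'):
    v=grab(n,n+'0');print(n,-v['R'].T@v['t'],v['R'][2],v['f'],v['c'])
E
```

```text
pics
{'t': 0.0, 'joints': array([ 9.98877611e-01,  2.21256163e-01,  1.52763579e+00, -9.54934812e-06,
        1.39470657e+00, -1.26130617e-01]), 'joint_vel': array([-0.00170304, -0.00045376,  0.00045181,  0.00252131, -0.00119047,
        0.00073081]), 'effort': array([-1.11144844e-03, -4.96896029e+01, -3.89397204e+01, -3.31284491e-04,
        1.12248387e-02,  3.43718773e-05]), 'ee_pos': array([0.26916528, 0.56338158, 0.23016758]), 'tool_rot': array([-6.94305913e-01, -3.06321413e+00,  2.96525316e-03]), 'contact_force': array([ 0.66373597, -0.56033934,  0.05675309]), 'torque': array([ 0.04199199, -0.02913425, -0.05369956]), 'gripper_width': 1.0036939182546023} 0.0187
scene [ 1.11557262 -0.15751663  0.86868922] [-0.57342804  0.20479084 -0.79324712] 431.9529242547509 [277.84171371 207.92732299]
side [ 0.23127458 -0.53427036  0.68943396] [ 0.37789301  0.63992407 -0.66909944] 400.7831372772347 [274.51541417 207.24634072]
wrist [0.20658362 0.59247858 0.37322806] [ 0.24491271 -0.11882878 -0.96223567] 354.08397524980285 [284.1145149  207.93193869]
```

View pics/scene0.png

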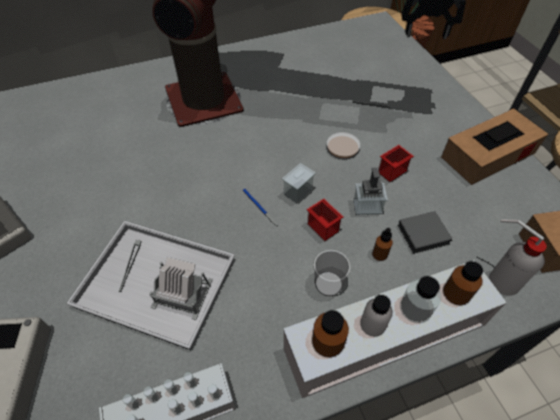

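View pics/side0.png

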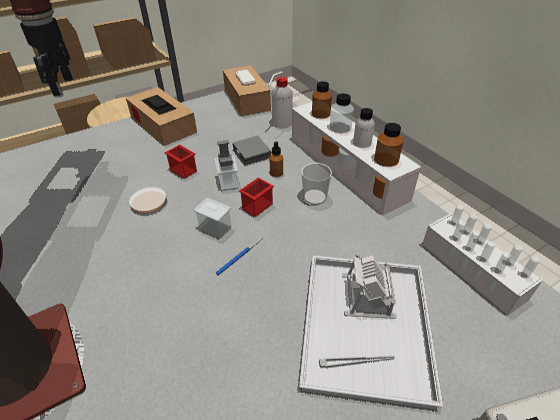

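View pics/wrist0.png

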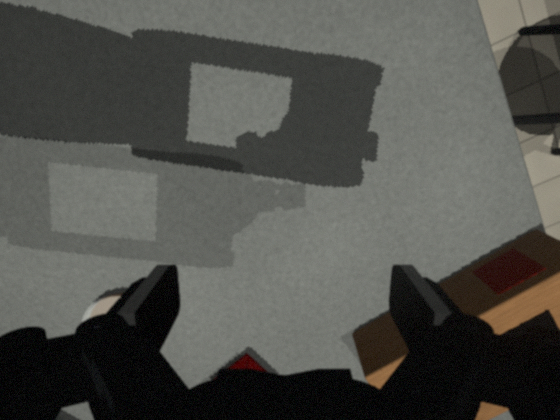

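The jar with the carrier is at about scene (371,192) and side (226,165). The lidded jar is at scene (299,182), side (212,217), and the red look-alikes are at scene (324,219) and (396,163). Only the first is clear, open and holds a grey T-handle. I'll confirm it in enlarged crops.

```bash
python3 - <<'E'
from h import *
a=load('scene0')['im'][150:230,330:430];b=load('side0')['im'][125:205,180:280]
c=load('scene0')['im'][245:325,140:240];d=load('side0')['im'][245:325,320:420]
up=lambda i:cv2.resize(i,(400,320)[:2] and (375,300),interpolation=cv2.INTER_CUBIC)
cv2.imwrite('pics/crop1.png',np.vstack([np.hstack([up(a),up(b)]),np.hstack([up(c),up(d)])])[:,:,::-1])
E
```

```text
(no output)
```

View pics/crop1.png

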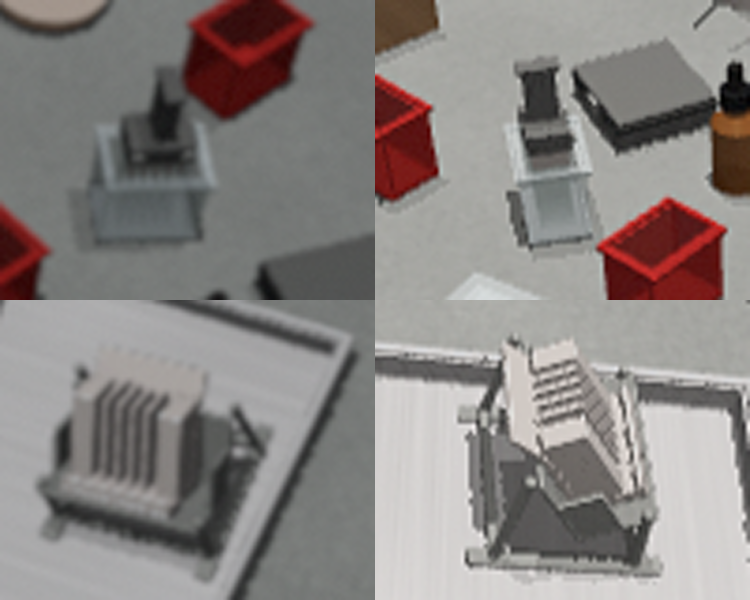

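The crops confirm it: the clear open jar holds the grey carrier with its T-handle (cap at about scene (375,171), side (223,143)). The stand has its open side facing the scene camera. Next come rough positions.

```bash
python3 - <<'E'
from h import *
s=load('scene0');d=load('side0')
print('cap',tri(s,(375.5,171),d,(223.5,143.5)))
for p in[(375,171),(374,180),(368,186),(372,185)]: print(p,dp(s,*p))
for p in[(223,143),(224,150),(226,158)]: print(p,dp(d,*p))
# stand insert
print('stand');
for p in[(170,272),(175,280),(185,270),(178,263)]: print(p,dp(s,*p))
for p in[(365,270),(380,265),(372,285)]: print(p,dp(d,*p))
# pan corners at z=22mm: scene
for p in[(126,224),(234,259),(191,343),(70,302)]: print('pan',onz(s,*p,0.022))
for p in[(313,257),(421,264),(438,405),(300,390)]: print('pan side',onz(d,*p,0.022))
print(onz(s,371,213,0),onz(s,299,198,0))
E
```

```text
cap (array([0.56330142, 0.27781527, 0.13164276]), np.float64(0.0035722945288321757))
(375, 171) [0.56316602 0.27709171 0.13414537]
(374, 180) [0.57282484 0.27301165 0.11491362]
(368, 186) [0.56446483 0.2667927  0.08697095]
(372, 185) [0.57279691 0.27096947 0.09799276]
(223, 143) [0.56303675 0.27722092 0.13199985]
(224, 150) [0.56218551 0.27414116 0.11285066]
(226, 158) [0.56117412 0.2647443  0.09389294]
stand
(170, 272) [ 0.62767826 -0.22042278  0.08670148]
(175, 280) [ 0.64594594 -0.21508515  0.08082023]
(185, 270) [ 0.62822554 -0.19086225  0.07742683]
(178, 263) [ 0.61246535 -0.20044872  0.08663531]
(365, 270) [ 0.62719453 -0.2001634   0.08147562]
(380, 265) [ 0.70137296 -0.17447736  0.02268573]
(372, 285) [ 0.61341209 -0.23508731  0.08340988]
pan [ 0.42006618 -0.2984634   0.022     ]
pan [ 0.60534786 -0.08259501  0.022     ]
pan [ 0.76111258 -0.21903361  0.022     ]
pan [ 0.58399626 -0.43997224  0.022     ]
pan side [ 0.59435883 -0.07958364  0.022     ]
pan side [ 0.77726988 -0.21850533  0.022     ]
pan side [ 0.58206147 -0.43907317  0.022     ]
pan side [ 0.40846243 -0.30307246  0.022     ]
[ 5.85091742e-01  2.79694979e-01 -1.11022302e-16] [0.47660135 0.12901111 0.        ]
```

```bash
cat >> h.py <<'E'
def shift(target,yaw=None):
    """tool-axes shift to reach world TCP target; yaw = world angle of jaw axis (deg, mod 180)"""
    s=ctrl.sense();R=Ro.from_rotvec(s['tool_rot']).as_matrix()
    out=R.T@(np.array(target)-s['ee_pos']); tw=None
    y=np.degrees(np.arctan2(R[1,1],R[0,1]))
    if yaw is not None:
        dy=(yaw-y+90)%180-90; tw=-np.radians(dy) # tool z down
    print('tcp',s['ee_pos'].round(4),'jawyaw %.1f'%y,'shift',out.round(4),'twist',tw,'t',s['t'],'j6',s['joints'][5].round(3),'w',s['gripper_width'],'F',s['contact_force'].round(1))
E
python3 - <<'E'
from h import *
d=load('side0');s=load('scene0')
q=[onz(d,*p,0.062)[:2] for p in[(215.2,158.3),(233.3,157.5),(237.9,172.2),(217.9,173.5)]];print(np.array(q),np.mean(q,0))
for i in range(4):
    e=q[(i+1)%4]-q[i];print(np.hypot(*e),np.degrees(np.arctan2(e[1],e[0])))
q=[onz(s,330+x/3.75,150+y/3.75,0.062)[:2] for x,y in[(97,128),(205,123),(216,185),(93,190)]];print(np.array(q),np.mean(q,0))
for i in range(4):
    e=q[(i+1)%4]-q[i];print(np.hypot(*e),np.degrees(np.arctan2(e[1],e[0])))
v=load('wrist0');c=-v['R'].T@v['t'];S=ctrl.sense();R=Ro.from_rotvec(S['tool_rot']).as_matrix()
print('cam in tool',R.T@(c-S['ee_pos']),R.T@v['R'][2],R.T@v['R'][0]); print(R)
shift([.56,.27,.30],90)
E
```

```text
[[0.55344949 0.32226595]
 [0.59664944 0.29882685]
 [0.57643926 0.23309215]
 [0.53013715 0.25627488]] [0.56416883 0.27761496]
0.04914903063925129 -28.48302709583716
0.06877137210147297 -107.090081552045
0.05178151054147907 153.40360333590428
0.06998775057892719 70.5434636344791
[[0.53099162 0.25536466]
 [0.55210235 0.32336979]
 [0.60058967 0.30454724]
 [0.57666995 0.22970828]] [0.5650884  0.27824749]
0.07120646210443721 72.75417316949773
0.052012584256687235 -21.215983927787786
0.07856858222419487 -107.7247045177373
0.052390452218582406 150.6781596212809
cam in tool [ 0.06904243 -0.0010946  -0.14277983] [-2.72430620e-01 -1.34806145e-04  9.62175420e-01] [-2.36390794e-05  9.99999991e-01  1.33412403e-04]
[[-9.02250295e-01  4.31211852e-01 -8.62390085e-04]
 [ 4.31212655e-01  9.02249415e-01 -1.28003855e-03]
 [ 2.26123158e-04 -1.52678867e-03 -9.99998809e-01]]
tcp [0.2692 0.5635 0.2304] jawyaw 64.5 shift [-0.3889 -0.1395 -0.0694] twist -0.445836046684987 t 0.15 j6 -0.126 w 0.9971898044896281 F [-0.7  0.2 -0.3]
```

```bash
python3 - <<'E'
from h import *
shift([.564,.278,.29],69)
E
```

```text
tcp [0.2692 0.5635 0.2304] jawyaw 64.5 shift [-0.3891 -0.1306 -0.0595] twist -0.07931690376617781 t 0.15 j6 -0.126 w 0.9971898044896281 F [-0.7  0.2 -0.3]
```

Call:
send_rows:
  plan:
    - [[-0.055,-0.019,-0.02],-0.02]
    - [[-0.11,-0.037,-0.04],-0.04]
    - [[-0.165,-0.055,-0.06],-0.079]
    - [[-0.22,-0.074,-0.06],-0.079]
    - [[-0.275,-0.092,-0.06],-0.079]
  jaw: 0.0854

```text
t: 0.78
ee_pos: [0.4791, 0.3609, 0.2916]
tool_rot: [0.573, 3.089, 0.001]
contact_force: [1.1, 0.4, 0.3]
gripper_width: 1.003
```

```bash
python3 - <<'E'
from h import *
shift([.564,.278,.29],69)
E
```

```text
tcp [0.4791 0.3609 0.2916] jawyaw 69.0 shift [-0.109  -0.0469  0.0016] twist -0.00017207074195443926 t 0.775 j6 -0.69 w 1.0028709714119894 F [1.1 0.4 0.3]
```

Call:
send_rows:
  plan:
    - [[-0.05,-0.022,0.001],0]
    - [[-0.1,-0.045,0.001],0]
    - [[-0.109,-0.048,0.001],0]
    - [[-0.109,-0.048,0.001],0]

```text
t: 1.27
ee_pos: [0.5625, 0.2781, 0.2897]
tool_rot: [-0.575, -3.087, 0.0]
contact_force: [0.3, 0.4, 0.8]
gripper_width: 1.001
```

```bash
python3 - <<'E'
from h import *
shift([.564,.278,.29],69)
v=grab('wrist','w1')
for p in [(.564,.278,.133),(.564,.278,.062)]: print(proj(v,p))
E
```

```text
tcp [0.5625 0.2781 0.2897] jawyaw 68.9 shift [-0.0014  0.0005 -0.0003] twist -0.0016508582240522247 t 1.275 j6 -0.869 w 1.0009399959240988 F [0.3 0.4 0.8]
[285.92678917 192.24893962]
[285.61467573 176.95130539]
```

View pics/w1.png

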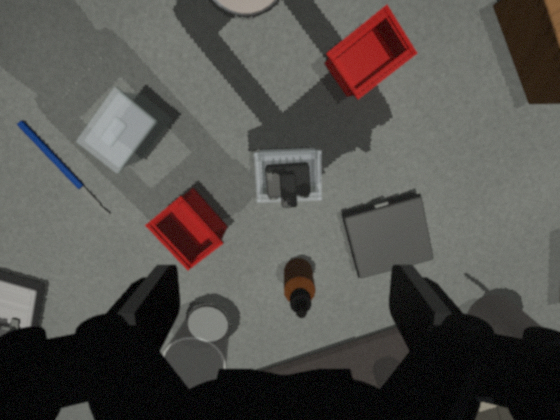

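```bash
python3 - <<'E'
from h import *
v=load('w1');i=v['im'][135:225,238:338];i=cv2.convertScaleAbs(i,alpha=1.8)
cv2.imwrite('pics/w1c.png',cv2.resize(i,(800,600)if 0 else (660,594),interpolation=cv2.INTER_CUBIC)[:,:,::-1])
E
```

```text
(no output)
```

View pics/w1c.png

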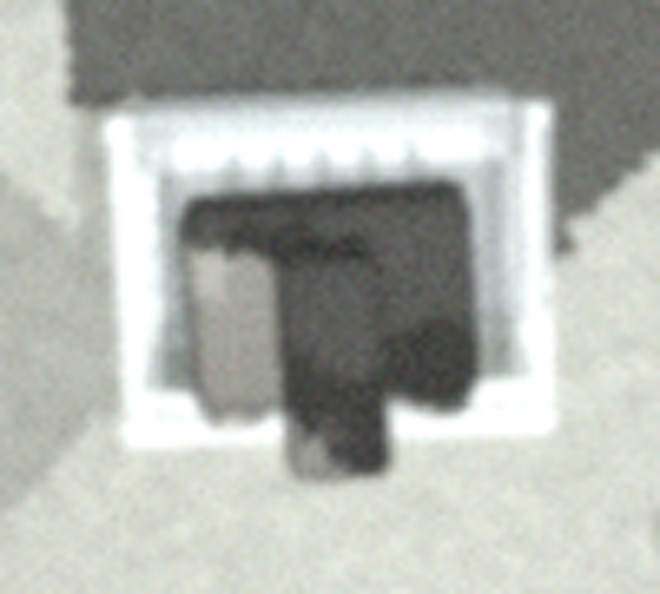

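```bash
python3 - <<'E'
from h import *
v=load('w1')
print(onz(v,289.1,189,.133),onz(v,288,181,.089))
f=lambda x,y:(238+x/6.6,135+y/6.6)
a=onz(v,*f(190,205),.089);b=onz(v,*f(465,187),.089);print(np.degrees(np.arctan2(*(b-a)[1::-1])),np.linalg.norm(b-a))
a=onz(v,*f(205,418),.089);b=onz(v,*f(465,405),.089);print(np.degrees(np.arctan2(*(b-a)[1::-1])))
a=onz(v,*f(110,118),.062);b=onz(v,*f(550,105),.062);print(np.degrees(np.arctan2(*(b-a)[1::-1])))
q=[onz(v,*f(*p),.062) for p in[(108,115),(550,102),(555,432),(125,445)]];print(np.mean(q,0))
d,s=load('side0'),load('scene0')
print(tri(v,(289.1,189),s,(375.5,171)),tri(v,(289.1,189),d,(223.5,143.5)))
dd=v['d'];print(dd[185:205:4,289],dp(v,289,195),dp(v,274,190))
shift([.5635,.277,.17],72)
E
```

```text
[0.5622932  0.28160129 0.133     ] [0.56381179 0.28048542 0.089     ]
72.66374782679321 0.04070724990813084
71.8526516029605
70.58452303514417
[0.56514253 0.28103798 0.062     ]
(array([0.56204452, 0.28065767, 0.1314167 ]), np.float64(0.002041385468574849)) (array([0.56459298, 0.28094461, 0.12745486]), np.float64(0.0022283166198381723))
[0.30716267 0.30673772 0.30756238 0.30959412 0.30957884] [0.56704019 0.27968414 0.13393595] [0.56721492 0.26429275 0.08943756]
tcp [0.5619 0.2789 0.2899] jawyaw 69.0 shift [-0.0023 -0.0012  0.1199] twist -0.05264994401200993 t 1.325 j6 -0.869 w 1.0019362335186266 F [0.1 0.1 0.2]
```

```bash
python3 - <<'E'
from h import *
shift([.563,.280,.0945],72)
E
```

```text
tcp [0.5619 0.2789 0.2899] jawyaw 69.0 shift [-0.0008  0.0014  0.1954] twist -0.05264994401200993 t 1.325 j6 -0.869 w 1.0019362335186266 F [0.1 0.1 0.2]
```

Call:
send_rows:
  plan:
    - [[-0.001,0.001,0.05],-0.053]
    - [[-0.001,0.001,0.1],-0.053]
    - [[-0.001,0.001,0.14],-0.053]
    - [[-0.001,0.001,0.17],-0.053]
    - [[-0.001,0.001,0.185],-0.053]

```text
t: 1.95
ee_pos: [0.5615, 0.2802, 0.1033]
tool_rot: [-0.487, -3.101, 0.002]
contact_force: [0.3, -0.1, 0.3]
gripper_width: 1.002
```

```bash
python3 - <<'E'
from h import *
shift([.563,.280,.0945],72)
v=grab('wrist','w2')
E
```

```text
tcp [0.5615 0.2802 0.1033] jawyaw 72.2 shift [-0.0015  0.0003  0.0088] twist 0.0026791139841053652 t 1.95 j6 -0.922 w 1.0017229736044122 F [ 0.3 -0.1  0.3]
```

View pics/w2.png

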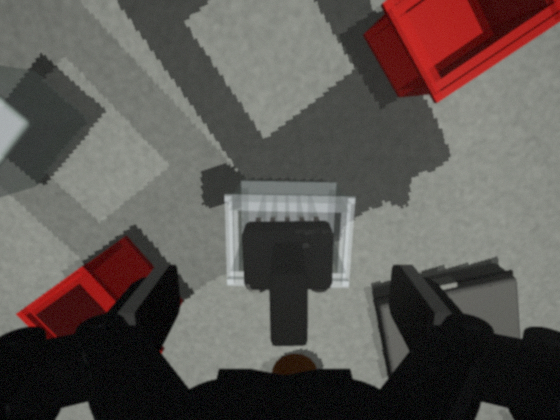

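```bash
python3 - <<'E'
from h import *
v=load('w2')
s=ctrl.sense();R=Ro.from_rotvec(s['tool_rot']).as_matrix()
for p,z in[((289,345),.133),((289,345),.127),((307,344),.133),((271,344),.133),((246,222),.089),((332,222),.089),((246,287),.089),((332,289),.089)]:
    print(p,z,(R.T@(onz(v,*p,z)-s['ee_pos'])).round(4))
print([dp(v,289,r).round(4) for r in (290,300,320,338)])
E
```

```text
(289, 345) 0.133 [-0.0161  0.0013 -0.0309]
(289, 345) 0.127 [-0.0206  0.0014 -0.025 ]
(307, 344) 0.133 [-0.0157  0.008  -0.031 ]
(271, 344) 0.133 [-0.0157 -0.0055 -0.0309]
(246, 222) 0.089 [ 0.0177 -0.0183  0.0132]
(332, 222) 0.089 [0.0177 0.0218 0.0131]
(246, 287) 0.089 [-0.016  -0.0193  0.0131]
(332, 289) 0.089 [-0.017   0.0231  0.013 ]
[array([0.5548, 0.2831, 0.134 ]), array([0.5589, 0.2818, 0.1335]), array([0.5668, 0.2793, 0.1333]), array([0.5738, 0.2771, 0.1336])]
```

Call:
send_rows:
  plan:
    - [[0,0.001,0.008],0]
    - [[0,0.001,0.008],0]
    - [[0,0.001,0.008],0]

```text
t: 2.38
ee_pos: [0.5649, 0.2803, 0.0986]
tool_rot: [0.491, 3.101, 0.002]
contact_force: [0.4, -0.6, 1.1]
gripper_width: 1.001
```

Call:
send_rows:
  plan:
    - [[0,0,0],0]
    - [[0,0,0],0]
    - [[0,0,0],0]
    - [[0,0,0],0]
    - [[0,0,0],0]
  jaw: 0.01

```text
t: 3.0
ee_pos: [0.564, 0.2798, 0.0973]
tool_rot: [-0.491, -3.103, 0.001]
contact_force: [-0.5, -1.0, 0.4]
gripper_width: 0.156
```

Call:
send_rows:
  plan:
    - [[0,0,0],0]
    - [[0,0,0],0]
    - [[0,0,0],0]

```text
t: 3.38
ee_pos: [0.564, 0.2799, 0.0973]
tool_rot: [-0.491, -3.103, 0.0]
contact_force: [-1.6, -1.2, 2.0]
gripper_width: 0.154
```

Call:
send_rows:
  plan:
    - [[0,0,-0.005],0]
    - [[0,0,-0.015],0]
    - [[0,0,-0.03],0]
    - [[0,0,-0.045],0]
    - [[0,0,-0.06],0]

```text
t: 4.0
ee_pos: [0.5644, 0.2801, 0.159]
tool_rot: [0.491, 3.102, 0.001]
contact_force: [-0.4, -0.7, -1.3]
gripper_width: 0.157
```

Call:
send_rows:
  plan:
    - [[0,0,-0.03],0]
    - [[0,0,-0.06],0]
    - [[0,0,-0.08],0]
    - [[0,0,-0.08],0]

```text
t: 4.5
ee_pos: [0.5652, 0.2804, 0.2398]
tool_rot: [0.49, 3.099, 0.003]
contact_force: [0.3, 0.0, -1.1]
gripper_width: 0.155
```

```bash
python3 - <<'E'
from h import *
shift([.45,-.0,.25],72)
grab('side','s3');v=grab('scene','c3')
E
```

```text
tcp [0.5652 0.2804 0.2398] jawyaw 72.0 shift [ 0.023  -0.3022 -0.011 ] twist 0.00040028993380573295 t 4.5 j6 -0.921 w 0.15513379332932364 F [ 0.3  0.  -1.1]
```

View pics/s3.png

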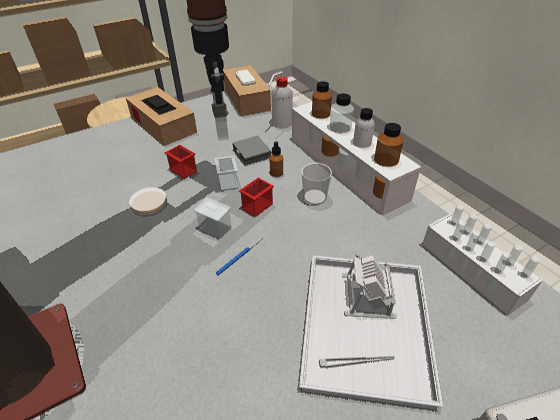

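View pics/c3.png

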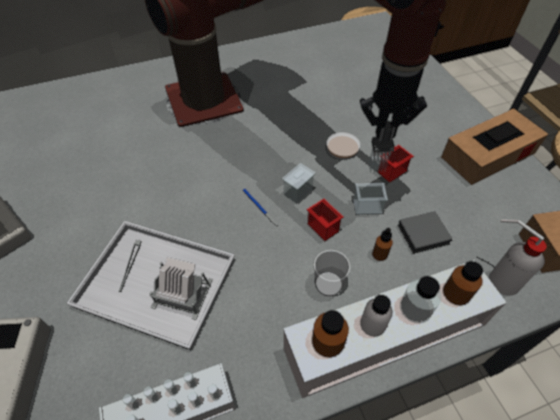

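```bash
python3 - <<'E'
from h import *
shift([.62,-.10,.27],72)
v=load('c3');im=v['im'].astype(int)
# stand depth cloud
R,t=v['R'],v['t'];U,W=np.meshgrid(np.arange(145,215),np.arange(250,315))
D=v['d'][250:315,145:215]
P=np.stack([(U-v['c'][0])/v['f']*D,(W-v['c'][1])/v['f']*D,D],-1)-t
P=P@R
g=np.abs(P[...,2]-.025)>.01
dx=(P[2:,1:-1]-P[:-2,1:-1]);dy=P[1:-1,2:]-P[1:-1,:-2]
n=np.cross(dx,dy);n/=np.linalg.norm(n,axis=-1,keepdims=True);n[n[...,2]<0]*=-1
m=(P[1:-1,1:-1,2]>.035)
N=n[m];Q=P[1:-1,1:-1][m]
# candidates tilt 60deg (bed x: up component .5)
k=np.abs(N[:,2]-.5)<.15
print(k.sum(),np.median(np.degrees(np.arctan2(N[k,1],N[k,0]))),Q[k].mean(0))
h,_=np.histogram(np.degrees(np.arctan2(N[k,1],N[k,0])),bins=np.arange(-180,181,15));print(h)
k=np.abs(N[:,2]-.866)<.1
h,_=np.histogram(np.degrees(np.arctan2(N[k,1],N[k,0])),bins=np.arange(-180,181,15));print(h)
E
```

```text
tcp [0.5637 0.2798 0.2365] jawyaw 72.0 shift [-0.1708 -0.3439 -0.0334] twist 0.0003411840973086615 t 4.6 j6 -0.921 w 0.15599034624090455 F [ 0.8 -0.1 -1.6]
506 -37.85213660608375 [ 0.64165889 -0.21638901  0.06869102]
[ 0  7 27  5  8 24 52 46 56 51 28 16 16 17 10 18 15 14 16  8  9  6 52  5]
[15  9  7  6  9  8 14  8 17 17 11 14 13  6  8  2 13  6  8 12 12 17 20 12]
```

Call:
send_rows:
  plan:
    - [[-0.02,-0.04,-0.02],0.05]
    - [[-0.045,-0.09,-0.034],0.1]
    - [[-0.07,-0.14,-0.034],0.15]
    - [[-0.095,-0.19,-0.034],0.2]
    - [[-0.12,-0.24,-0.034],0.3]

```text
t: 5.22
ee_pos: [0.6033, 0.013, 0.2692]
tool_rot: [-0.952, -2.991, 0.001]
contact_force: [0.1, 0.4, -0.7]
gripper_width: 0.156
```

```bash
python3 - <<'E'
from h import *
shift([.62,-.10,.27],52)
E
```

```text
tcp [0.6033 0.013  0.2692] jawyaw 54.7 shift [-0.0789 -0.0826 -0.0009] twist 0.046801240738020854 t 5.225 j6 -1.064 w 0.15573372757686882 F [ 0.1  0.4 -0.7]
```

Call:
send_rows:
  plan:
    - [[-0.04,-0.02,0],0.04]
    - [[-0.08,-0.04,0],0.04]
    - [[-0.12,-0.06,0],0.04]
    - [[-0.15,-0.079,0],0.04]
    - [[-0.15,-0.079,0],0.04]

```text
t: 5.85
ee_pos: [0.6807, -0.1389, 0.2681]
tool_rot: [-1.012, -2.97, 0.001]
contact_force: [0.0, 0.6, -2.0]
gripper_width: 0.153
```

```bash
python3 - <<'E'
from h import *
shift([.62,-.10,.27],52)
grab('wrist','w4')
E
```

```text
tcp [ 0.6807 -0.1389  0.2681] jawyaw 52.4 shift [ 0.0718 -0.0062 -0.0016] twist 0.006121835296500168 t 5.85 j6 -1.228 w 0.15339206177029518 F [ 0.   0.6 -2. ]
```

View pics/w4.png

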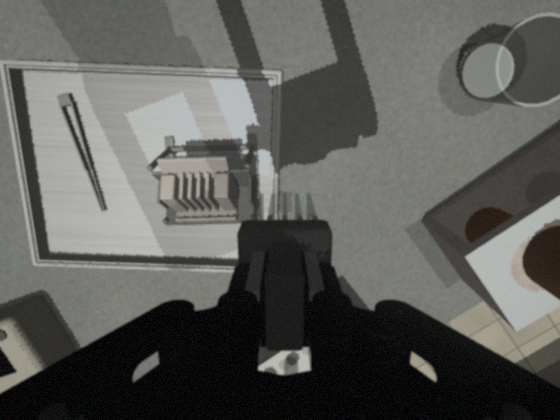

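```bash
python3 - <<'E'
from h import *
v=load('w4');i=v['im'][120:240,140:270];i=cv2.convertScaleAbs(i,alpha=1.3)
cv2.imwrite('pics/w4c.png',cv2.resize(i,(650,600),interpolation=cv2.INTER_CUBIC)[:,:,::-1])
E
```

```text
(no output)
```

View pics/w4c.png

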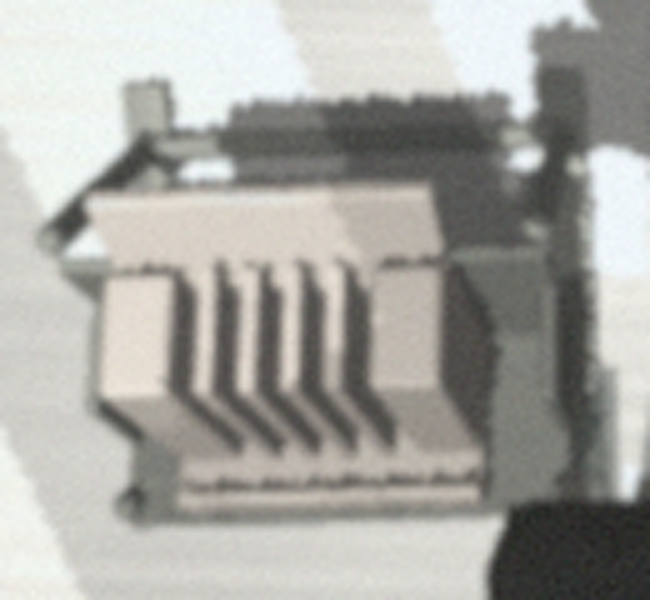

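```bash
python3 - <<'E'
from h import *
v=load('w4')
f=lambda x,y:(140+x/5,120+y/5)
def med(x,y):
    u,w=f(x,y);u,w=int(u),int(w);d=np.median(v['d'][w-1:w+2,u-1:u+2]);c,r=ray(v,u,w);return c+r*d
for n,p in dict(lc_front=(135,375),lc_back=(140,290),rc_front=(410,370),rc_back=(412,285),toe=(330,500),flare_top=(250,200)).items(): print(n,med(*p).round(4))
L,Rr=onz(v,*f(100,395),.094),onz(v,*f(440,388),.094);print('front',L,Rr,np.linalg.norm(L-Rr),np.degrees(np.arctan2(*(Rr-L)[1::-1])))
l,r=onz(v,*f(105,272),.082),onz(v,*f(440,262),.082);print('back',l,r,np.linalg.norm(l-r),np.degrees(np.arctan2(*(r-l)[1::-1])))
l2,r2=onz(v,*f(180,500),.055),onz(v,*f(480,492),.055);print('toe',l2,r2,np.linalg.norm(l2-r2),np.degrees(np.arctan2(*(r2-l2)[1::-1])))
a,b=(L+Rr)/2,(l+r)/2;print('mid front',a,'mid back',b,np.linalg.norm((a-b)[:2]),np.degrees(np.arctan2(*(a-b)[1::-1])))
l3,r3=onz(v,*f(90,200),.09),onz(v,*f(430,185),.09);print(np.linalg.norm(l3-r3),np.degrees(np.arctan2(*(r3-l3)[1::-1])))
print('pan', [onz(v,*p,.022)[:2] for p in [(8,66),(281,74),(38,264)]])
E
```

```text
lc_front [ 0.6202 -0.2308  0.0928]
lc_back [ 0.6086 -0.2222  0.085 ]
rc_front [ 0.6506 -0.1899  0.0929]
rc_back [ 0.6388 -0.1818  0.0841]
toe [ 0.6648 -0.2331  0.0534]
flare_top [ 0.6087 -0.194   0.0873]
front [ 0.61909961 -0.23804469  0.094     ] [ 0.6564681  -0.18738532  0.094     ] 0.06295057661620362 53.5859450168436
back [ 0.6018834  -0.22623609  0.082     ] [ 0.63894688 -0.17505587  0.082     ] 0.06319110590109002 54.088851821315764
toe [ 0.64532226 -0.25756616  0.055     ] [ 0.68262425 -0.20626837  0.055     ] 0.06342634608628711 53.97663758003411
mid front [ 0.63778386 -0.21271501  0.094     ] mid back [ 0.62041514 -0.20064598  0.082     ] 0.02115026517843345 -34.79433800659968
0.06196465116744467 54.87584359007263
pan [array([ 0.41857303, -0.29706141]), array([ 0.59614398, -0.07964804]), array([ 0.58719899, -0.44045053])]
```

```bash
python3 - <<'E'
from h import *
s=ctrl.sense();R=Ro.from_rotvec(s['tool_rot']).as_matrix()
v=load('w4')
for y in(-.01725,-.016,-.008,0,.008,.016,.01725):
    print(y,[proj(v,s['ee_pos']+R@np.array([.013,y,z])).round(1) for z in(.092,.05)])
print('bar',[proj(v,s['ee_pos']+R@np.array([.016,y,z])).round(1) for y in (-.022,.022) for z in(.0265,.008)])
i=cv2.convertScaleAbs(v['im'][180:260,220:350],alpha=2.2)
cv2.imwrite('pics/w4d.png',cv2.resize(i,(780,480),interpolation=cv2.INTER_CUBIC)[:,:,::-1])
shift([.649,-.2207,.225],54.3)
E
```

```text
-0.01725 [array([262.1, 191.2]), array([257.5, 208.1])]
-0.016 [array([263.9, 191.2]), array([259.8, 208.1])]
-0.008 [array([275.7, 191.2]), array([273.9, 208.1])]
0 [array([287.4, 191.2]), array([288.1, 208.1])]
0.008 [array([299.2, 191.2]), array([302.2, 208.1])]
0.016 [array([311. , 191.2]), array([316.4, 208.1])]
0.01725 [array([312.8, 191.2]), array([318.6, 208. ])]
bar [array([244.5, 215.2]), array([240. , 227.3]), array([332.6, 215.1]), array([338.1, 227.2])]
tcp [ 0.6805 -0.1373  0.2685] jawyaw 52.4 shift [-0.0261 -0.0853  0.0435] twist -0.032698757048178706 t 5.9 j6 -1.228 w 0.14972384012372333 F [-0.2  1.2 -1.7]
```

View pics/w4d.png

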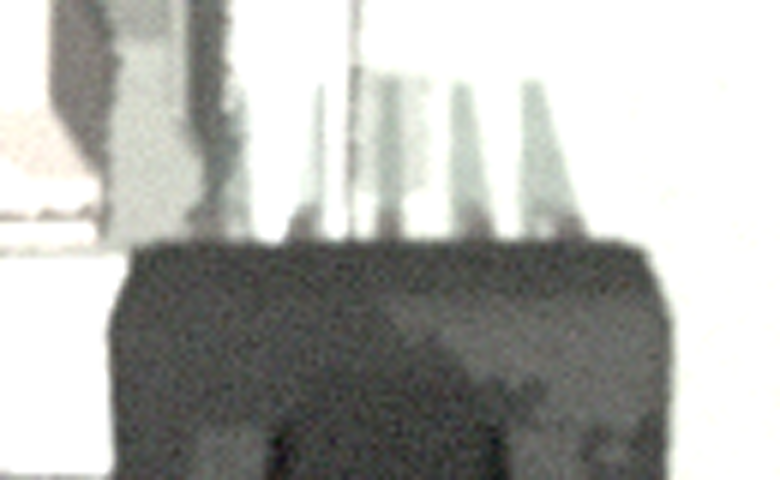

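```bash
python3 - <<'E'
from h import *
shift([.649,-.2186,.215],54.3)
E
```

```text
tcp [ 0.6805 -0.1373  0.2685] jawyaw 52.4 shift [-0.0249 -0.0836  0.0535] twist -0.032698757048178706 t 5.9 j6 -1.228 w 0.14972384012372333 F [-0.2  1.2 -1.7]
```

Call:
send_rows:
  plan:
    - [[-0.006,-0.02,0],-0.03]
    - [[-0.013,-0.045,0],-0.033]
    - [[-0.02,-0.07,0.02],-0.033]
    - [[-0.025,-0.084,0.045],-0.033]
    - [[-0.025,-0.084,0.053],-0.033]

```text
t: 6.52
ee_pos: [0.6482, -0.2173, 0.2152]
tool_rot: [-0.959, -2.986, -0.001]
contact_force: [0.3, 0.3, -0.4]
gripper_width: 0.153
```

```bash
python3 - <<'E'
from h import *
shift([.649,-.2186,.215],54.3)
v=grab('wrist','w5');shift([.649,-.2186,.215],54.3)
i=cv2.convertScaleAbs(v['im'][130:280,185:385],alpha=1.8)
cv2.imwrite('pics/w5c.png',cv2.resize(i,(800,600),interpolation=cv2.INTER_CUBIC)[:,:,::-1])
v=grab('side','s5');i=v['im'][180:330,280:480]
cv2.imwrite('pics/s5c.png',cv2.resize(i,(800,600),interpolation=cv2.INTER_CUBIC)[:,:,::-1])
E
```

```text
tcp [ 0.6482 -0.2173  0.2152] jawyaw 54.4 shift [-0.0015 -0.0006  0.0002] twist 0.0018038720793259206 t 6.525 j6 -1.388 w 0.15260557127700747 F [ 0.3  0.3 -0.4]
tcp [ 0.6486 -0.2166  0.2151] jawyaw 54.4 shift [-0.0015 -0.0014  0.0001] twist 0.0024253593983109985 t 6.575 j6 -1.388 w 0.15690284259308515 F [-1.  -0.1 -1. ]
```

View pics/w5c.png

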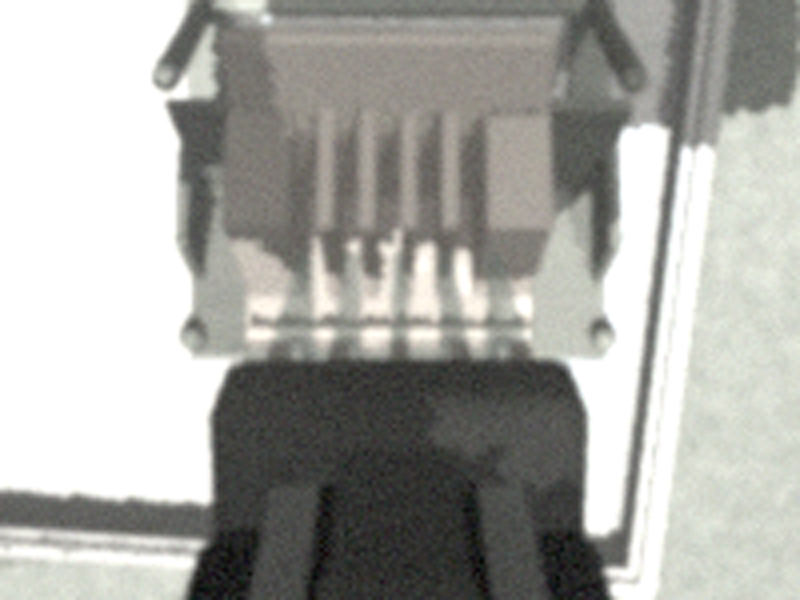

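View pics/s5c.png

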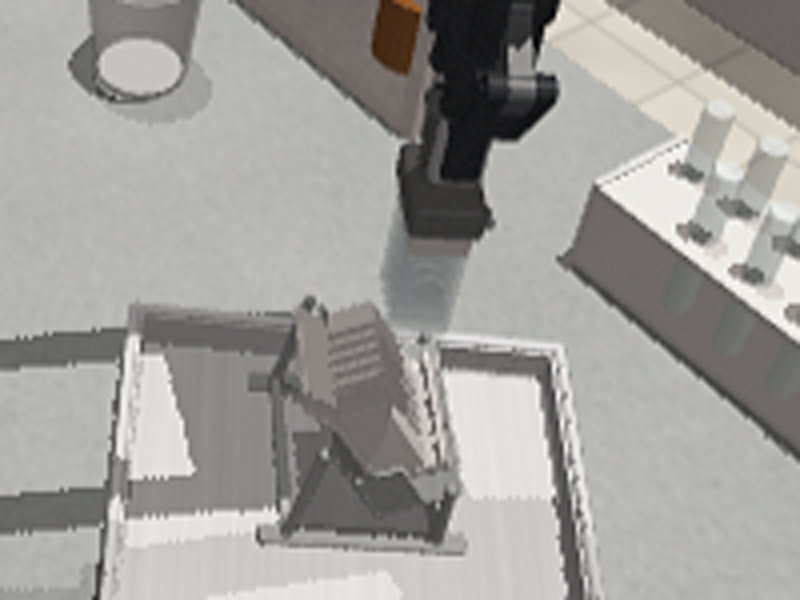

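```bash
python3 - <<'E'
from h import *
v=load('w5')
i=cv2.convertScaleAbs(v['im'][180:225,240:325],alpha=1.5)
cv2.imwrite('pics/w5d.png',cv2.resize(i,(800,424),interpolation=cv2.INTER_CUBIC)[:,:,::-1])
s=ctrl.sense();R=Ro.from_rotvec(s['tool_rot']).as_matrix()
print([proj(v,s['ee_pos']+R@np.array([x,-.0017,z])).round(1) for x,z in((.013,.092),(-.013,.092),(.013,.027))])
E
```

```text
[array([285. , 194.2]), array([285. , 230.5]), array([285.2, 224.5])]
```

View pics/w5d.png

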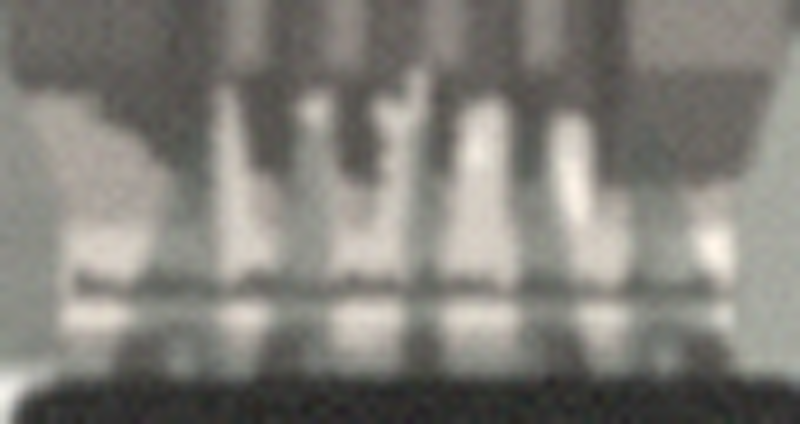

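```bash
python3 - <<'E'
from h import *
v=load('w5');g=v['im'].astype(float).sum(2)
for r0,r1 in((160,168),(170,178),(180,186)):
    p=g[r0:r1,255:312].mean(0);print(r0,p.astype(int))
for r0,r1 in((196,201),(206,209)):
    p=g[r0:r1,250:322].mean(0);print(r0,p.astype(int))
E
```

```text
160 [209 211 213 203 209 217 219 208 204 230 264 271 264 239 215 209 211 195
 193 218 248 269 271 252 228 216 207 203 197 202 232 265 270 260 235 219
 208 195 183 184 221 260 270 268 246 221 209 193 183 174 182 215 249 269
 270 269 268]
170 [201 197 184 173 176 176 173 175 192 230 263 270 258 224 190 172 173 173
 179 214 253 269 270 242 196 174 167 171 173 190 233 263 268 249 208 178
 169 172 165 178 218 261 274 266 238 189 170 167 164 163 170 206 252 268
 273 271 274]
180 [199 190 183 166 169 169 173 192 209 244 268 273 252 213 184 176 190 192
 204 230 258 273 265 240 200 193 197 198 201 216 246 266 270 256 227 201
 193 193 186 183 219 261 274 264 243 205 195 183 164 162 170 203 249 268
 273 273 277]
196 [323 325 324 325 318 304 284 259 227 208 205 213 267 341 385 376 321 264
 241 219 213 246 277 291 307 300 261 229 222 230 299 358 372 332 274 236
 229 253 326 399 427 420 400 345 258 213 215 245 318 404 456 445 371 267
 220 223 219 206 211 209 213 212 230 228 231 246 255 253 263 290 314 327]
206 [398 405 407 407 378 334 286 281 277 275 281 285 291 341 386 392 380 370
 358 320 287 281 289 292 305 353 379 384 385 397 393 384 360 314 286 268
 304 352 384 387 395 392 390 392 369 307 274 274 277 291 329 380 400 401
 405 395 350 291 272 284 300 314 323 337 386 440 456 425 351 328 329 328]
```

```bash
python3 - <<'E'
from h import *
v=load('w5');s=ctrl.sense();R=Ro.from_rotvec(s['tool_rot']).as_matrix()
T=lambda u,r,z:(R.T@(onz(v,u,r,z)-s['ee_pos'])*1000).round(1)
for r in(187,188,189):print('rib front',r,T(281.5,r,.094))
for r in(194,195,196,197):print('slide',r,T(284.5,r,.123))
print('toe top far edge', [ (r,T(282,r,.056)) for r in(210,212,214)])
g=v['im'].astype(float).sum(2)
print(g[176:216,266:268].mean(1).astype(int)); print(g[183:216,284:286].mean(1).astype(int));print(g[183:216,296:298].mean(1).astype(int))
E
```

```text
rib front 187 [ 11.3  -4.3 122.6]
rib front 188 [ 10.6  -4.3 122.6]
rib front 189 [  9.8  -4.3 122.6]
slide 194 [12.8 -2.  93.6]
slide 195 [12.1 -2.  93.6]
slide 196 [11.4 -2.  93.6]
slide 197 [10.7 -2.  93.6]
toe top far edge [(210, array([-17.8,  -4.3, 160.5])), (212, array([-19.7,  -4.3, 160.5])), (214, array([-21.5,  -4.3, 160.5]))]
[261 265 263 270 269 264 266 260 264 256 236 211 174 172 178 182 186 193
 204 214 226 244 300 342 352 355 356 375 387 402 409 395 322 242 224 274
 361 413 378 322]
[232 230 237 246 275 305 303 302 310 298 268 255 247 245 248 258 262 262
 267 279 276 285 286 297 283 252 223 210 227 264 270 237 201]
[268 269 264 244 208 188 170 176 169 175 188 194 195 205 211 222 248 264
 271 261 264 278 283 283 286 253 217 197 225 260 271 239 224]
```

Call:
send_rows:
  plan:
    - [[-0.0016,-0.0023,0],0]
    - [[-0.0016,-0.0023,0.01],0]
    - [[-0.0016,-0.0023,0.02],0]
    - [[-0.0016,-0.0023,0.02],0]

```text
t: 7.12
ee_pos: [0.6492, -0.2205, 0.1965]
tool_rot: [-0.958, -2.989, -0.001]
contact_force: [-0.3, -0.0, -0.5]
gripper_width: 0.158
```

```bash
python3 - <<'E'
from h import *
shift([.649,-.2186,.192],54.3)
v=grab('wrist','w6')
i=cv2.convertScaleAbs(v['im'][130:230,230:340],alpha=1.8)
cv2.imwrite('pics/w6c.png',cv2.resize(i,(660,600),interpolation=cv2.INTER_CUBIC)[:,:,::-1])
g=v['im'].astype(float).sum(2)
for r0,r1 in((160,166),(166,172),(172,178),(178,184),(196,200),(202,206),(208,212)):
    p=g[r0:r1,250:322].mean(0);print(r0,p.astype(int))
E
```

```text
tcp [ 0.6492 -0.2205  0.1965] jawyaw 54.4 shift [0.0012 0.0014 0.0045] twist 0.002461761233578422 t 7.125 j6 -1.392 w 0.15767708417290371 F [-0.3 -0.  -0.5]
160 [206 208 207 205 203 201 206 199 192 198 214 224 227 219 214 224 255 275
 269 255 228 221 223 216 199 190 205 240 269 274 259 235 224 222 215 203
 194 209 243 268 274 268 251 229 212 198 186 187 201 238 269 274 269 248
 220 216 200 193 178 181 202 245 265 273 271 272 271 274 275 273 269 274]
166 [201 204 205 209 205 202 203 199 181 178 187 198 196 182 185 213 254 272
 271 247 213 193 182 177 174 177 213 251 273 270 252 219 190 182 173 175
 177 199 242 268 272 267 232 194 178 175 168 170 191 234 263 276 261 227
 190 173 171 171 163 167 204 244 263 274 273 275 274 275 271 272 276 276]
172 [204 205 202 203 205 202 199 199 182 170 173 174 175 175 186 222 257 273
 271 242 201 181 172 173 170 183 215 253 274 273 253 211 180 169 173 172
 175 197 240 269 275 256 225 182 173 169 166 167 187 229 265 273 262 227
 183 170 168 164 165 171 197 234 265 274 277 279 278 277 279 278 277 278]
178 [205 206 205 205 204 203 202 194 181 168 165 175
[... 435 characters left out ...]
 187 184 178 181 189 213 241 243
 239 217 194 177 184 193 196 196 209 207 209 212 208 205 211 204 206 210]
202 [334 330 332 335 330 319 288 252 243 236 230 230 262 342 396 412 402 367
 295 236 221 220 248 280 311 359 392 361 299 252 240 286 319 309 297 288
 293 273 252 249 285 352 401 400 373 313 261 215 215 247 333 419 465 478
 478 441 355 247 210 212 211 224 225 246 267 274 280 283 295 307 308 303]
208 [390 391 396 395 362 298 266 263 270 268 272 278 295 335 393 412 395 366
 323 290 279 276 280 290 304 353 399 405 397 378 379 391 367 312 288 293
 304 338 361 389 393 389 394 394 368 311 285 280 274 273 302 351 382 393
 399 379 339 298 285 278 271 270 277 290 329 396 456 466 447 438 446 432]
```

View pics/w6c.png

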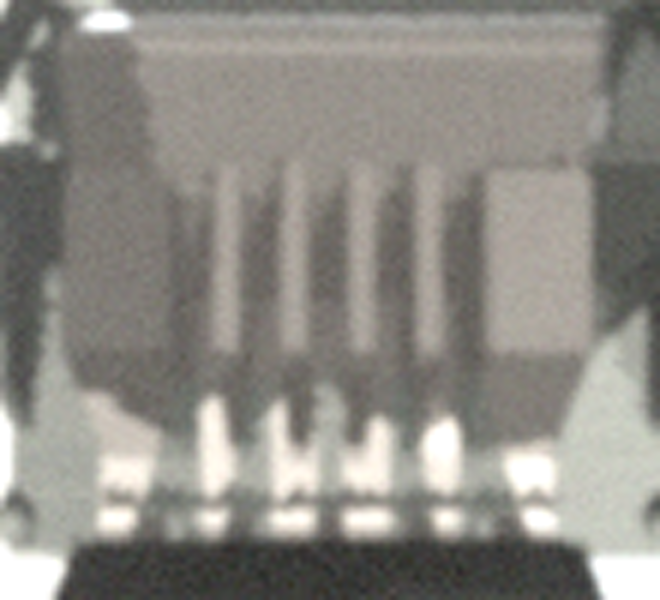

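Call:
send_rows:
  plan:
    - [[0,0,0.002],0]
    - [[0,0,0.005],0]
    - [[0,0,0.008],0]
    - [[0,0,0.011],0]
    - [[0,0,0.013],0]

```text
t: 7.8
ee_pos: [0.6499, -0.221, 0.185]
tool_rot: [-0.959, -2.991, -0.0]
contact_force: [-0.4, -0.8, -1.7]
gripper_width: 0.153
```

Call:
send_rows:
  plan:
    - [[0,0,0.002],0]
    - [[0,0,0.004],0]
    - [[0,0,0.006],0]
    - [[0,0,0.008],0]
    - [[0,0,0.01],0]

```text
t: 8.43
ee_pos: [0.65, -0.221, 0.1752]
tool_rot: [0.96, 2.991, 0.0]
contact_force: [-1.0, -0.5, -1.0]
gripper_width: 0.157
```

Call:
send_rows:
  plan:
    - [[0,0,0.002],0]
    - [[0,0,0.004],0]
    - [[0,0,0.006],0]
    - [[0,0,0.008],0]
    - [[0,0,0.01],0]

```text
t: 9.05
ee_pos: [0.65, -0.221, 0.1652]
tool_rot: [-0.96, -2.991, 0.0]
contact_force: [-0.1, -0.0, -2.0]
gripper_width: 0.158
```

```bash
python3 - <<'E'
from h import *
shift([.649,-.2186,.142],54.3)
v=grab('wrist','w7')
i=cv2.convertScaleAbs(v['im'][130:230,230:340],alpha=1.8)
cv2.imwrite('pics/w7c.png',cv2.resize(i,(660,600),interpolation=cv2.INTER_CUBIC)[:,:,::-1])
v=grab('side','s7');i=v['im'][200:320,310:450]
cv2.imwrite('pics/s7c.png',cv2.resize(i,(700,600),interpolation=cv2.INTER_CUBIC)[:,:,::-1])
E
```

```text
tcp [ 0.65   -0.221   0.1652] jawyaw 54.4 shift [0.0022 0.0014 0.0232] twist 0.0023040811452573304 t 9.05 j6 -1.393 w 0.15785033885390976 F [-0.1 -0.  -2. ]
```

View pics/w7c.png

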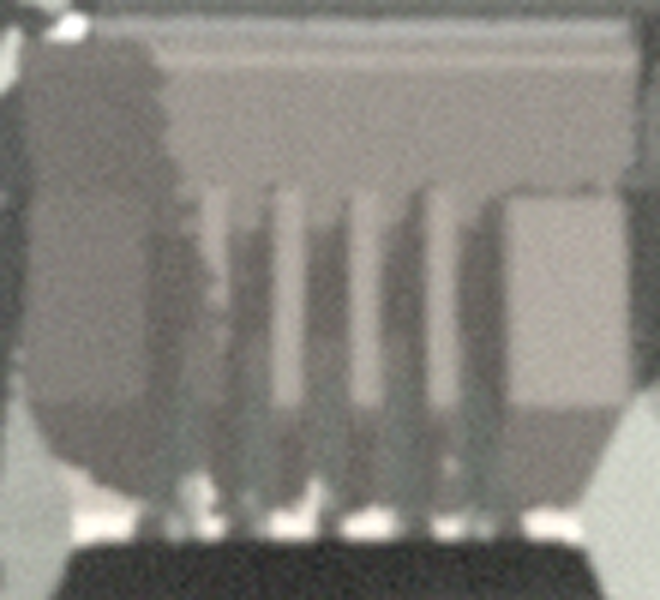

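View pics/s7c.png

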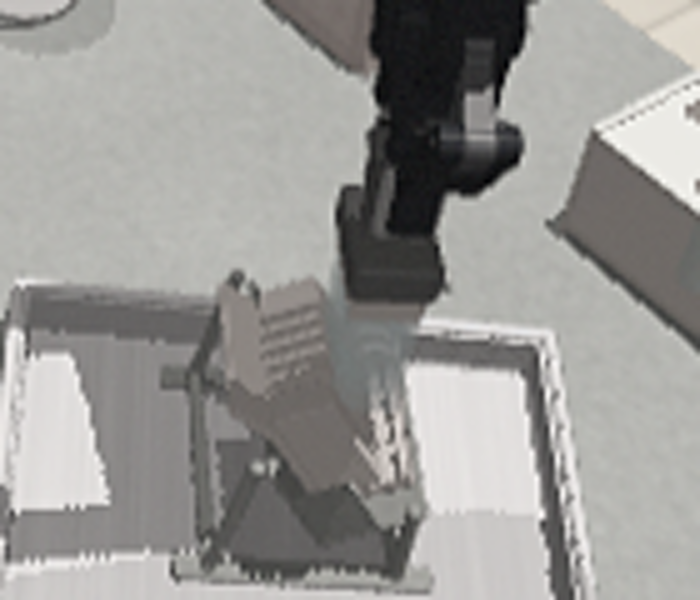

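Call:
send_rows:
  plan:
    - [[0,0,0.002],0]
    - [[0,0,0.004],0]
    - [[0,0,0.006],0]
    - [[0,0,0.008],0]
    - [[0,0,0.01],0]

```text
t: 9.78
ee_pos: [0.65, -0.221, 0.1552]
tool_rot: [0.96, 2.991, 0.0]
contact_force: [0.6, -0.4, -1.5]
gripper_width: 0.151
```

Call:
send_rows:
  plan:
    - [[0,0,0.002],0]
    - [[0,0,0.004],0]
    - [[0,0,0.006],0]
    - [[0,0,0.008],0]
    - [[0,0,0.008],0]

```text
t: 10.4
ee_pos: [0.6498, -0.2209, 0.147]
tool_rot: [-0.959, -2.991, -0.0]
contact_force: [-0.1, -0.4, -1.8]
gripper_width: 0.155
```

Call:
send_rows:
  plan:
    - [[0,0,0.001],0]
    - [[0,0,0.002],0]
    - [[0,0,0.003],0]

```text
t: 10.78
ee_pos: [0.65, -0.2211, 0.1443]
tool_rot: [0.96, 2.991, -0.0]
contact_force: [0.1, 0.8, -2.3]
gripper_width: 0.153
```

```bash
python3 - <<'E'
import numpy as np
h0,v0=8.65,163.
for th in range(0,35,2):
    t=np.radians(th);p=np.radians(30-th)
    x=26*np.cos(p)+.3;z=1.0 
    ch=.866*x-.5*z;cv=37+.5*x+.866*z
    print(th,round(-(ch-13*np.cos(t)-111*np.sin(t)-h0),1),round(-(cv-13*np.sin(t)+111*np.cos(t)-v0),1))
E
```

```text
0 2.4 2.7
2 5.9 3.0
4 9.4 3.5
6 12.9 4.1
8 16.3 4.8
10 19.8 5.7
12 23.3 6.7
14 26.7 7.9
16 30.1 9.3
18 33.5 10.7
20 36.9 12.3
22 40.2 14.1
24 43.5 15.9
26 46.8 17.9
28 50.0 20.1
30 53.1 22.4
32 56.2 24.7
34 59.3 27.3
```

Call:
send_rows:
  plan:
    - [[0.002,0,0.001],0]
    - [[0.004,0,0.0015],0]
    - [[0.006,0,0.002],0]
    - [[0.0077,0,0.0025],0]
    - [[0.0094,0,0.003],0]

```text
t: 11.4
ee_pos: [0.6439, -0.2166, 0.1426]
tool_rot: [0.958, 2.987, -0.002]
contact_force: [4.5, -2.8, 0.8]
gripper_width: 0.157
```

Call:
send_rows:
  plan:
    - [[0.0018,0,0.0003],0]
    - [[0.0035,0,0.0006],0]
    - [[0.0052,0,0.001],0]
    - [[0.007,0,0.0014],0]

```text
t: 11.9
ee_pos: [0.6391, -0.213, 0.1427]
tool_rot: [0.958, 2.984, -0.002]
contact_force: [5.5, -4.2, 3.8]
gripper_width: 0.157
```

```bash
python3 - <<'E'
from h import *
s=ctrl.sense();print(s['contact_force'],s['torque'],s['ee_pos'])
v=grab('side','s8');i=v['im'][200:320,310:450]
cv2.imwrite('pics/s8c.png',cv2.resize(i,(700,600),interpolation=cv2.INTER_CUBIC)[:,:,::-1])
E
```

```text
[ 5.47389445 -4.20040416  3.78062725] [-0.7801014  -1.15629738 -0.02888944] [ 0.63912135 -0.21301647  0.14274874]
```

View pics/s8c.png

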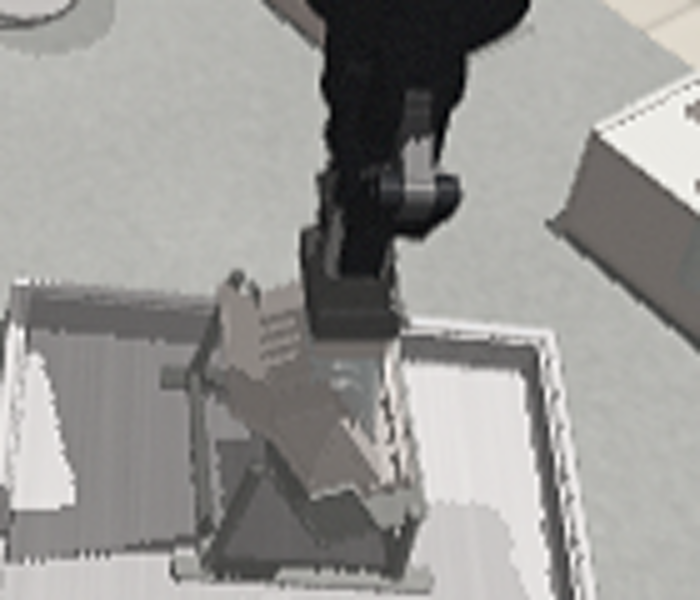

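Call:
send_rows:
  plan:
    - [[0.0018,0,0.0004],0]
    - [[0.0035,0,0.0008],0]
    - [[0.0052,0,0.0013],0]
    - [[0.007,0,0.0018],0]

```text
t: 12.45
ee_pos: [0.6341, -0.2093, 0.1421]
tool_rot: [0.957, 2.982, -0.003]
contact_force: [3.6, -2.7, 7.0]
gripper_width: 0.152
```

```bash
python3 - <<'E'
from h import *
s=ctrl.sense();print(s['contact_force'],s['torque'],s['ee_pos'])
v=grab('side','s9');i=v['im'][200:320,310:450]
cv2.imwrite('pics/s9c.png',cv2.resize(i,(700,600),interpolation=cv2.INTER_CUBIC)[:,:,::-1])
E
```

```text
[ 3.603639   -2.65856337  6.95548484] [-0.92698998 -1.18198313 -0.05867455] [ 0.63405435 -0.20931807  0.1420963 ]
```

View pics/s9c.png

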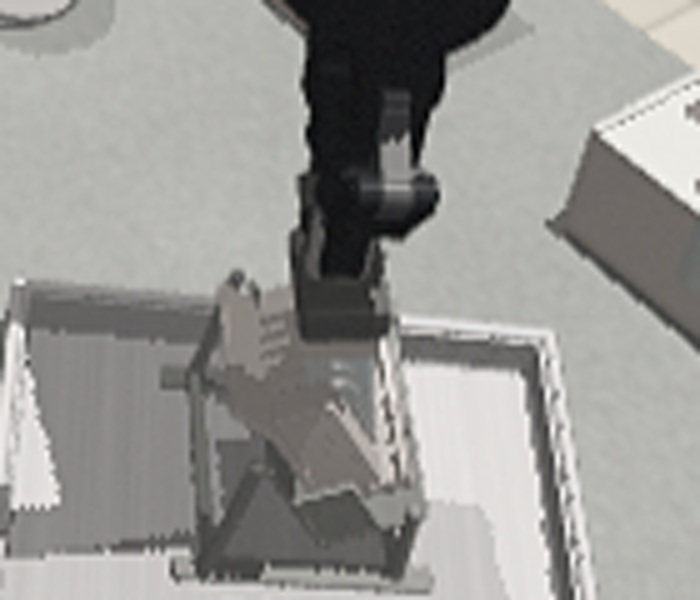

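```bash
python3 - <<'E'
from h import *
v=grab('wrist','w9')
i=cv2.convertScaleAbs(v['im'][100:260,180:390],alpha=2)
cv2.imwrite('pics/w9c.png',cv2.resize(i,(788,600),interpolation=cv2.INTER_CUBIC)[:,:,::-1])
v=grab('scene','c9');i=v['im'][220:320,120:240]
cv2.imwrite('pics/c9c.png',cv2.resize(cv2.convertScaleAbs(i,alpha=1.6),(720,600),interpolation=cv2.INTER_CUBIC)[:,:,::-1])
E
```

```text
(no output)
```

View pics/w9c.png

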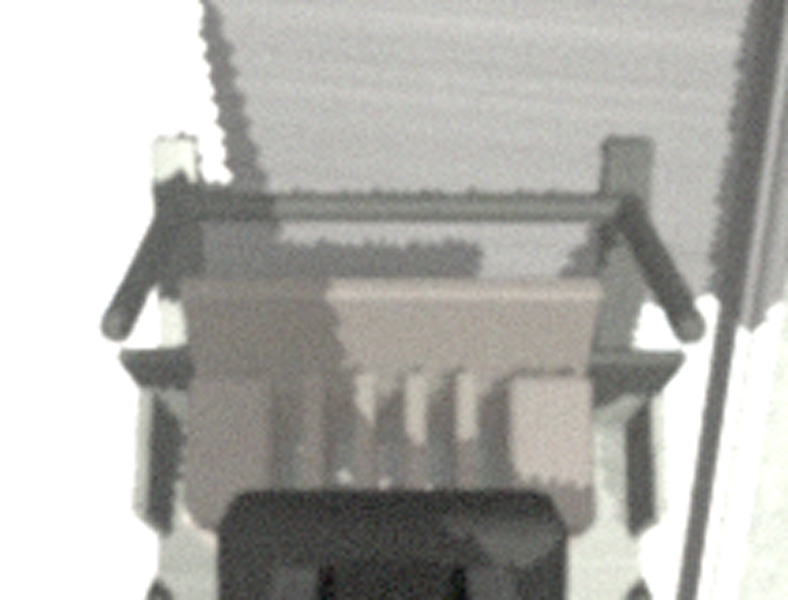

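View pics/c9c.png

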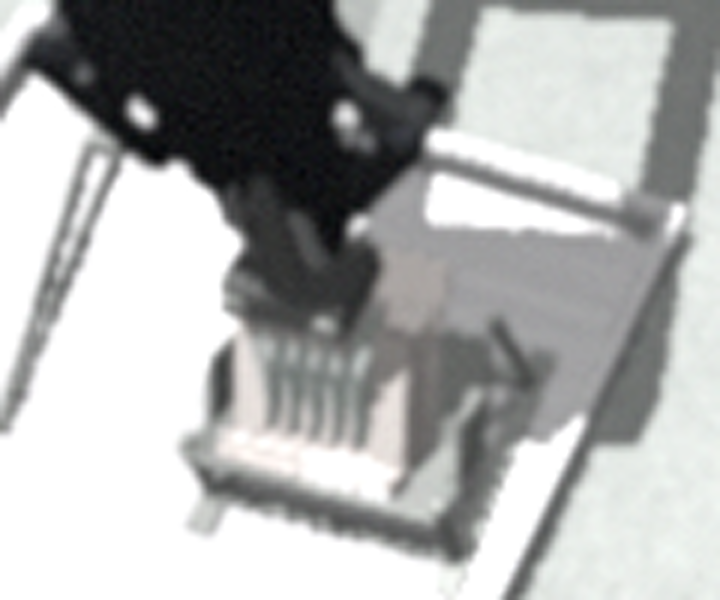

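Call:
send_rows:
  plan:
    - [[0.0015,0,-0.0008],0]
    - [[0.003,0,-0.0008],0]
    - [[0.0045,0,-0.0006],0]
    - [[0.006,0,-0.0003],0]
    - [[0.0075,0,0],0]

```text
t: 13.22
ee_pos: [0.6277, -0.2048, 0.1416]
tool_rot: [0.957, 2.983, -0.002]
contact_force: [4.3, -2.2, 4.9]
gripper_width: 0.15
```

Call:
send_rows:
  plan:
    - [[0.001,0,0.0008],0]
    - [[0.002,0,0.0015],0]
    - [[0.003,0,0.0025],0]
    - [[0.004,0,0.0032],0]

```text
t: 13.72
ee_pos: [0.6247, -0.2026, 0.1389]
tool_rot: [0.957, 2.982, -0.003]
contact_force: [4.9, -3.5, 8.4]
gripper_width: 0.159
```

Call:
send_rows:
  plan:
    - [[0.0012,0,0.0006],0]
    - [[0.0025,0,0.0012],0]
    - [[0.0037,0,0.002],0]
    - [[0.005,0,0.003],0]

```text
t: 14.22
ee_pos: [0.6204, -0.1995, 0.1356]
tool_rot: [0.957, 2.983, -0.002]
contact_force: [3.8, -3.3, 7.5]
gripper_width: 0.156
```

Call:
send_rows:
  plan:
    - [[0.0012,0,0.0008],0]
    - [[0.0025,0,0.0016],0]
    - [[0.0037,0,0.0025],0]
    - [[0.005,0,0.0035],0]

```text
t: 14.72
ee_pos: [0.6162, -0.1964, 0.1318]
tool_rot: [0.957, 2.984, -0.002]
contact_force: [3.4, -2.2, 6.2]
gripper_width: 0.158
```

Call:
send_rows:
  plan:
    - [[0.0012,0,0.0008],0]
    - [[0.0025,0,0.0018],0]
    - [[0.0037,0,0.0028],0]
    - [[0.005,0,0.0038],0]

```text
t: 15.22
ee_pos: [0.612, -0.1934, 0.1278]
tool_rot: [0.957, 2.984, -0.002]
contact_force: [4.5, -2.6, 7.9]
gripper_width: 0.157
```

```bash
python3 - <<'E'
from h import *
s=ctrl.sense();print(s['contact_force'],s['torque'],s['ee_pos'])
v=grab('side','s10');i=v['im'][200:320,310:450]
a=cv2.resize(i,(390,334),interpolation=cv2.INTER_CUBIC)
v=grab('wrist','w10')
b=cv2.resize(cv2.convertScaleAbs(v['im'][120:240,215:355],alpha=2),(390,334),interpolation=cv2.INTER_CUBIC)
cv2.imwrite('pics/m10.png',np.hstack([a,b])[:,:,::-1])
from scipy.optimize import fsolve
p0=np.array([.65,-.221]);hd=np.array([.812,-.5835])
dh=(s['ee_pos'][:2]-p0)@hd*1000;dv=(s['ee_pos'][2]-.1443)*1000
f=lambda q:[-.5*q[1]+13*np.cos(q[0])-111*np.sin(q[0])-8.65-dh,37+.866*q[1]+13*np.sin(q[0])+111*np.cos(q[0])-163-dv]
q=fsolve(f,[.3,8]);print(dh,dv,np.degrees(q[0]),'zl',q[1],'zfar',q[1]-26*np.sin(np.pi/6-q[0]))
E
```

```text
[ 4.4579362  -2.59918154  7.88363626] [-0.88304053 -1.26852006  0.00860568] [ 0.61196555 -0.19342019  0.12783903]
-46.976792067945446 -16.460972548731885 25.547704107341072 zl 4.371213506073239 zfar 2.352858427121425
```

View pics/m10.png

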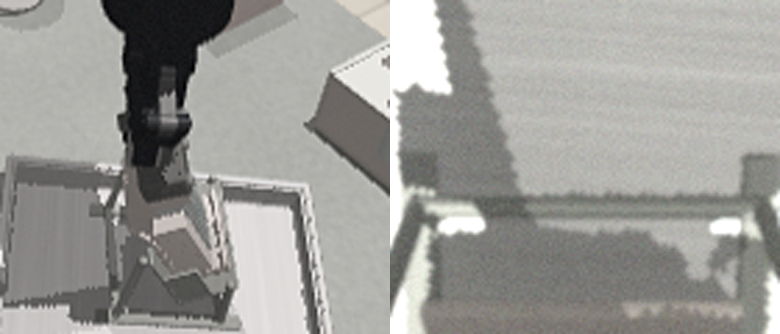

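Call:
send_rows:
  plan:
    - [[0.001,0,0.0009],0]
    - [[0.002,0,0.0018],0]
    - [[0.003,0,0.0027],0]
    - [[0.004,0,0.0036],0]

```text
t: 15.82
ee_pos: [0.6087, -0.1911, 0.1241]
tool_rot: [0.957, 2.985, -0.002]
contact_force: [3.1, -2.0, 7.1]
gripper_width: 0.155
```

```bash
cat > est.py <<'E'
from h import *
from scipy.optimize import fsolve
s=ctrl.sense()
p0=np.array([.65,-.221]);hd=np.array([.812,-.5835])
dh=(s['ee_pos'][:2]-p0)@hd*1000;dv=(s['ee_pos'][2]-.1443)*1000
f=lambda q:[-.5*q[1]+13*np.cos(q[0])-111*np.sin(q[0])-8.65-dh,37+.866*q[1]+13*np.sin(q[0])+111*np.cos(q[0])-163-dv]
q=fsolve(f,[.3,8]);F=s['contact_force'];print('t',s['t'],'dh %.1f dv %.1f'%(dh,dv),'th',np.degrees(q[0]),'zl',q[1],'zfar',q[1]-26*np.sin(np.pi/6-q[0]))
print('Fh %.1f Fy %.1f Fz %.1f'%(F[:2]@hd,F[0]*.584+F[1]*.812,F[2]),s['torque'])
E
python3 est.py
```

```text
t 15.825 dh -51.0 dv -20.2 th 28.350199706222917 zl 2.262613544484638 zfar 1.5140613691481137
Fh 3.7 Fy 0.2 Fz 7.1 [-0.82663447 -1.17765968  0.01143421]
```

Call:
send_rows:
  plan:
    - [[0.0008,0,0.0008],0]
    - [[0.0016,0,0.0016],0]
    - [[0.0024,0,0.0024],0]
    - [[0.003,0,0.003],0]

```text
t: 16.32
ee_pos: [0.6065, -0.1894, 0.1218]
tool_rot: [0.957, 2.984, -0.002]
contact_force: [1.7, -2.1, 9.8]
gripper_width: 0.154
```

```bash
python3 est.py
```

```text
t 16.325 dh -53.7 dv -22.5 th 30.168682100148573 zl 1.1107128737406622 zfar 1.1872582721206855
Fh 2.6 Fy -0.8 Fz 9.8 [-0.8045443  -0.92432125 -0.01930883]
```

Call:
send_rows:
  plan:
    - [[-0.0003,0,0.0005],0]
    - [[-0.0006,0,0.001],0]
    - [[-0.001,0,0.0017],0]
    - [[-0.001,0,0.0017],0]

```text
t: 16.82
ee_pos: [0.6069, -0.1896, 0.1217]
tool_rot: [0.957, 2.985, -0.002]
contact_force: [-5.0, 1.8, 18.8]
gripper_width: 0.161
```

```bash
python3 est.py;python3 - <<'E'
from h import *
v=grab('side','s11');i=v['im'][200:320,310:450]
cv2.imwrite('pics/s11.png',cv2.resize(i,(700,600),interpolation=cv2.INTER_CUBIC)[:,:,::-1])
v=grab('scene','c11');i=v['im'][220:320,120:240]
cv2.imwrite('pics/c11.png',cv2.resize(cv2.convertScaleAbs(i,alpha=1.3),(720,600),interpolation=cv2.INTER_CUBIC)[:,:,::-1])
E
```

```text
t 16.825 dh -53.3 dv -22.6 th 29.97735252516041 zl 0.9229106941974714 zfar 0.9126335963815398
Fh -5.1 Fy -1.4 Fz 18.8 [-0.29573976  0.2743372  -0.09088734]
```

View pics/s11.png

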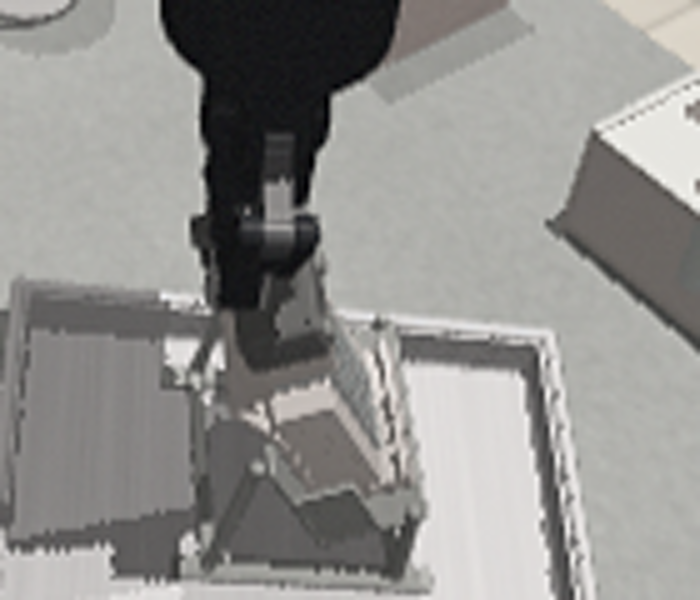

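View pics/c11.png

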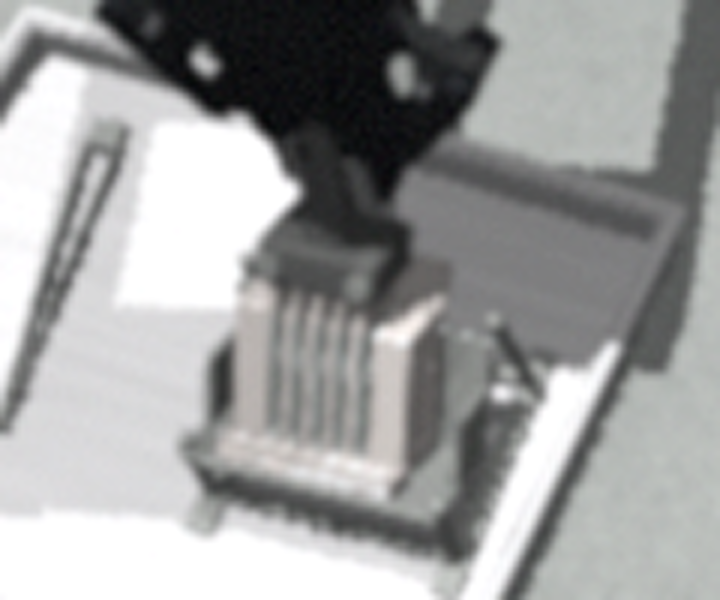

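Call:
send_rows:
  plan:
    - [[0.0005,0,-0.0008],0]
    - [[0.001,0,-0.0017],0]
    - [[0.0013,0,-0.0022],0]
    - [[0.0013,0,-0.0022],0]

```text
t: 17.42
ee_pos: [0.6057, -0.1889, 0.1212]
tool_rot: [0.958, 2.985, -0.001]
contact_force: [2.8, -1.8, 6.5]
gripper_width: 0.155
```

```bash
python3 est.py
```

```text
t 17.425 dh -54.7 dv -23.1 th 30.761719702376155 zl 0.9752186275783437 zfar 1.32086588188999
Fh 3.3 Fy 0.2 Fz 6.5 [-0.70869882 -1.07489208  0.01214482]
```

Call:
send_rows:
  plan:
    - [[0,0,0],0]
    - [[0,0,0],0]
    - [[0,0,0],0]
  jaw: 0.022

```text
t: 17.8
ee_pos: [0.6026, -0.1873, 0.1175]
tool_rot: [-0.959, -2.989, -0.001]
contact_force: [-0.4, -0.4, -0.1]
gripper_width: 0.257
```

```bash
python3 est.py; python3 - <<'E'
from h import *
v=grab('side','s12');i=v['im'][200:320,310:450]
cv2.imwrite('pics/s12.png',cv2.resize(i,(700,600),interpolation=cv2.INTER_CUBIC)[:,:,::-1])
E
```

```text
t 17.8 dh -58.2 dv -26.8 th 33.23027294383195 zl -0.8454108719521477 zfar 0.6196640609068825
Fh -0.1 Fy -0.6 Fz -0.1 [-0.05356806 -0.00112229  0.01896237]
```

View pics/s12.png

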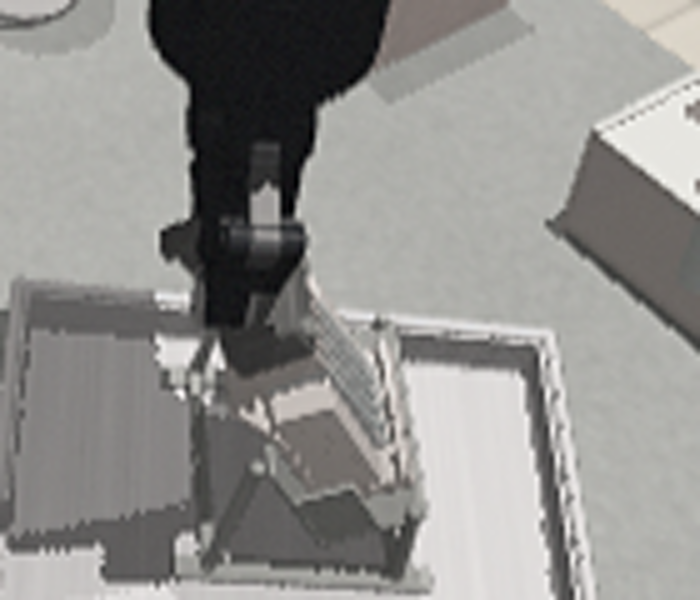

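Call:
send_rows:
  plan:
    - [[0,0,0],0]
    - [[0,0,0],0]
    - [[0,0,0],0]
    - [[0,0,-0.005],0]
  jaw: 0.05

```text
t: 18.35
ee_pos: [0.6031, -0.1876, 0.1232]
tool_rot: [-0.959, -2.99, -0.0]
contact_force: [-0.4, 0.3, 0.0]
gripper_width: 0.585
```

Call:
send_rows:
  plan:
    - [[0,0,-0.02],0]
    - [[0,0,-0.05],0]
    - [[0,0,-0.08],0]
    - [[0,0,-0.11],0]
    - [[0,0,-0.13],0]

```text
t: 18.98
ee_pos: [0.6042, -0.1881, 0.2571]
tool_rot: [0.958, 2.988, -0.001]
contact_force: [0.0, -0.9, -0.2]
gripper_width: 0.587
```

```bash
python3 est.py; python3 - <<'E'
from h import *
v=grab('side','s13');i=v['im'][200:320,310:450]
a=cv2.resize(i,(390,334),interpolation=cv2.INTER_CUBIC)
v=grab('scene','c13');i=v['im'][225:325,120:237]
b=cv2.resize(cv2.convertScaleAbs(i,alpha=1.3),(390,334),interpolation=cv2.INTER_CUBIC)
cv2.imwrite('pics/m13.png',np.hstack([a,b])[:,:,::-1])
grab('wrist','w13')
E
```

```text
t 18.975 dh -56.4 dv 112.8 th -7.654428488636113 zl 150.75147149309092 zfar 134.86813573778747
Fh 0.6 Fy -0.7 Fz -0.2 [-0.01828218 -0.02586872 -0.02578131]
```

View pics/m13.png

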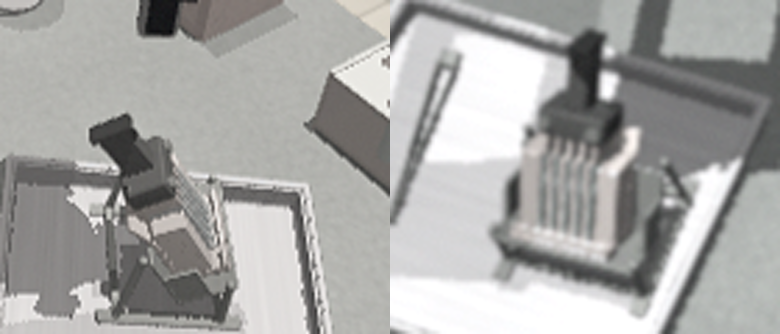

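View pics/w13.png

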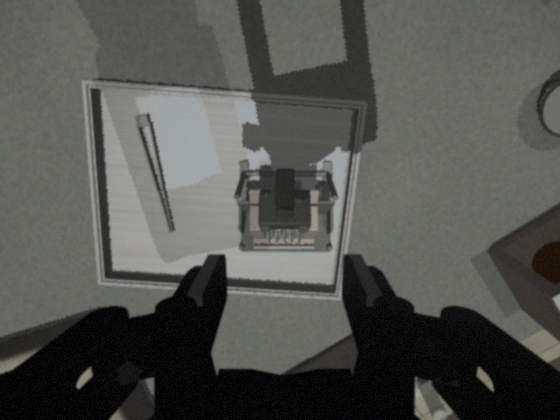

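```bash
python3 - <<'E'
from h import *
v=load('w13');s=load('side0' if 0 else 's13');c=load('c13')
i=cv2.convertScaleAbs(v['im'][155:260,225:345],alpha=1.8)
cv2.imwrite('pics/w13c.png',cv2.resize(i,(686,600),interpolation=cv2.INTER_CUBIC)[:,:,::-1])
O=np.array([.6490,-.2207,0])-.00865*np.array([.812,-.5835,0])+[0,0,.037]
O[:2]=np.array([.65,-.221])-.00865*np.array([.812,-.5835])
zb=np.array([-.5*.812,.5*.5835,.866]);xb=np.array([.866*.812,-.866*.5835,.5]);yb=np.array([.584,.812,0])
for nm,x,z in(('cap',13,128),('mid',13,64),('bartop',13,84)):
    P=O+xb*x/1000+zb*z/1000;print(nm,P.round(4),[proj(q,P).round(1) for q in(v,s,c)])
B=np.c_[xb,yb,zb]
for q,pts in((v,[(285,175),(285,190),(272,205),(298,205),(285,212)]),(c,[(177,243),(179,237)]),(s,[(350,243),(353,247)])):
    for p in pts: print(p,((dp(q,*p)-O)@B*1000).round(1))
E
```

```text
cap [ 0.6001 -0.1852  0.1543] [array([285.1, 198.1]), array([353.3, 244.9]), array([177.7, 238.2])]
mid [ 0.6261 -0.2038  0.0989] [array([284.8, 217.2]), array([367.1, 265.6]), array([176.6, 265.9])]
bartop [ 0.618  -0.198   0.1162] [array([284.8, 212.1]), array([362.9, 259.4]), array([177. , 257.4])]
(285, 175) [-4.100e+00 -1.000e-01  1.289e+02]
(285, 190) [ 7.400e+00 -1.000e-01  1.295e+02]
(272, 205) [  7.7 -10.7  87.2]
(298, 205) [ 7.3 11.  85.9]
(285, 212) [ 17.2   0.  102.2]
(177, 243) [ 18.9   1.6 120.6]
(179, 237) [ 10.7   1.6 130.1]
(350, 243) [  8.1   4.4 130.7]
(353, 247) [ 13.   -7.4 130.7]
```

View pics/w13c.png

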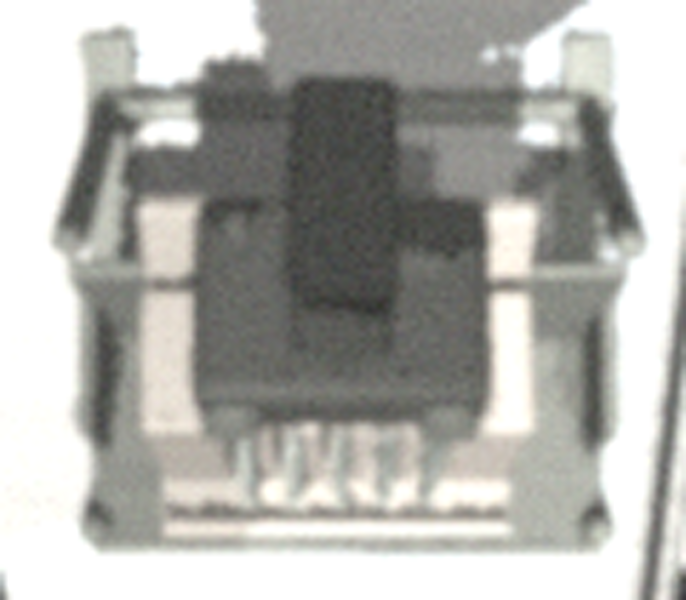

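```bash
cat > fit.py <<'E'
from h import *
O=np.zeros(3);O[2]=.037;O[:2]=np.array([.65,-.221])-.00865*np.array([.812,-.5835])
zb=np.array([-.5*.812,.5*.5835,.866]);xb=np.array([.866*.812,-.866*.5835,.5]);yb=np.array([.584,.812,0]);B=np.c_[xb,yb,zb]
def cloud(v,r0,r1,c0,c1):
    return np.array([(dp(v,u,w)-O)@B*1000 for w in range(r0,r1) for u in range(c0,c1)])
def plane(P,n):
    P=P[np.isfinite(P).all(1)];
    for _ in range(3):
        A=np.c_[P[:,:2],np.ones(len(P))];q,*_=np.linalg.lstsq(A,P[:,2],rcond=None);e=P[:,2]-A@q;P=P[np.abs(e)<2.5*e.std()+.1]
    print(n,len(P),'slope x %.2fdeg y %.2fdeg z@mean %.1f'%(np.degrees(np.arctan(q[0])),np.degrees(np.arctan(q[1])),P[:,2].mean()),'xrange',P[:,0].min().round(1),P[:,0].max().round(1),'y',P[:,1].min().round(1),P[:,1].max().round(1),'sd',e.std().round(2))
if __name__=='__main__':
    v=load('w13')
    plane(cloud(v,171,207,278,293),'cap')
    plane(cloud(v,194,219,262,274),'barL');plane(cloud(v,202,219,297,308),'barR')
    plane(cloud(v,208,229,252,258),'cheekL');plane(cloud(v,208,229,312,317),'cheekR')
    # bar & cap extents along x
    for r in range(164,214,2): print(r,((dp(v,285,r)-O)@B*1000).round(1),((dp(v,266,r+20)-O)@B*1000).round(1))
E
python3 fit.py
```

```text
cap 527 slope x 4.11deg y 0.32deg z@mean 129.8 xrange -7.6 19.4 y -5.2 5.0 sd 0.64
barL 294 slope x 4.59deg y 1.28deg z@mean 85.8 xrange -2.8 18.8 y -19.4 -9.8 sd 0.59
barR 183 slope x 4.70deg y -0.34deg z@mean 86.1 xrange 4.4 18.8 y 10.0 18.6 sd 0.59
cheekL 123 slope x 1.39deg y -3.84deg z@mean 53.2 xrange 1.8 20.8 y -30.4 -25.4 sd 0.64
cheekR 104 slope x 0.93deg y 1.06deg z@mean 53.1 xrange 1.6 21.0 y 25.0 29.1 sd 0.66
164 [-63.1   0.5  -3.2] [-43.  -21.2 -14.4]
166 [-61.1   0.5  -4.1] [-40.7 -21.2 -14.7]
168 [-9.800e+00 -1.000e-01  1.281e+02] [-38.7 -21.3 -16.1]
170 [-7.800e+00 -1.000e-01  1.295e+02] [ -6.  -16.   84.7]
172 [-6.400e+00 -1.000e-01  1.291e+02] [ -4.3 -16.   84.7]
174 [-4.700e+00 -1.000e-01  1.297e+02] [ -2.6 -16.   84.4]
176 [-3.500e+00 -1.000e-01  1.284e+02] [ -0.6 -15.9  85.3]
178 [-1.80e+00 -1.00e-01  1.29e+02] [  1.4 -15.9  86.1]
180 [-1.000e-01 -1.000e-01  1.296e+02] [  3.1 -15.8  86.1]
182 [ 1.300e+00 -1.000e-01  1.293e+02] [  4.7 -15.8  85.5]
184 [ 2.600e+00 -1.000e-01  1.286e+02] [  6.5 -15.8  85.7]
186 [ 4.200e+00 -1.000e-01  1.289e+02] [  8.2 -15.8  85.6]
188 [ 5.800e+00 -1.000e-01  1.291e+02] [  9.9 -15.8  85.6]
190 [ 7.400e+00 -1.000e-01  1.295e+02] [ 11.7 -15.7  85.9]
192 [ 9.200e+00 -1.000e-01  1.305e+02] [ 13.4 -15.7  85.9]
194 [ 1.030e+01 -1.000e-01  1.294e+02] [ 15.3 -15.6  86.8]
196 [ 1.240e+01 -1.000e-01  1.315e+02] [ 17.  -15.6  87. ]
198 [ 1.360e+01 -1.000e-01  1.306e+02] [ 18.6 -15.6  86.4]
200 [ 1.510e+01 -1.000e-01  1.304e+02] [ 20.5 -15.5  87.4]
202 [ 1.660e+01 -1.000e-01  1.307e+02] [ 21.7 -15.6  84.9]
204 [ 1.79e+01 -1.00e-01  1.30e+02] [ 23.5 -15.6  85.4]
206 [ 1.920e+01 -1.000e-01  1.293e+02] [ 24.7 -15.7  83.2]
208 [ 16.5  -0.  112.6] [ 26.1 -15.7  81.6]
210 [ 16.9   0.  107.6] [ 27.3 -15.9  78.8]
212 [ 17.2   0.  102.2] [ 23.6 -17.4  48.1]
```

Call:
send_rows:
  plan:
    - [[0.02,0,-0.02],0]
    - [[0.04,0,-0.04],0]
    - [[0.04,0,-0.04],0]
    - [[0.04,0,-0.04],0]
    - [[0.04,0,-0.04],0]

```text
t: 19.75
ee_pos: [0.5707, -0.1646, 0.2917]
tool_rot: [-0.959, -2.989, -0.0]
contact_force: [0.0, 0.1, 0.5]
gripper_width: 0.585
```

Call:
send_rows:
  plan:
    - [[0,0,0],0]
    - [[0,0,0],0]
    - [[0,0,0],0]
    - [[0,0,0],0]
    - [[0,0,0],0]

```text
t: 20.38
ee_pos: [0.5709, -0.1645, 0.2936]
tool_rot: [0.96, 2.991, -0.0]
contact_force: [0.0, 0.5, 1.0]
gripper_width: 0.587
```

```bash
python3 - <<'E'
from fit import *
a=load('s13');v=grab('side','s14')
d=cv2.absdiff(a['im'],v['im']).max(2);print('changed px in stand crop',(d[200:320,310:450]>40).sum())
i0=load('side0');d=cv2.absdiff(i0['im'],v['im']).max(2)
cv2.imwrite('pics/s14.png',v['im'][:,:,::-1])
c=grab('scene','c14')
i=c['im'][240:310,140:220]
cv2.imwrite('pics/c14c.png',cv2.resize(cv2.convertScaleAbs(i,alpha=1.4),(686,600),interpolation=cv2.INTER_CUBIC)[:,:,::-1])
E
```

```text
changed px in stand crop 1217
```

View pics/s14.png

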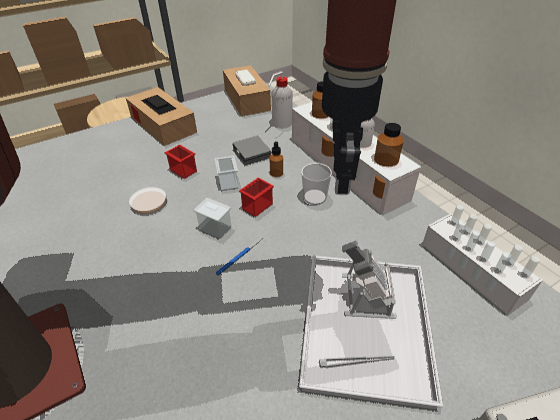

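View pics/c14c.png

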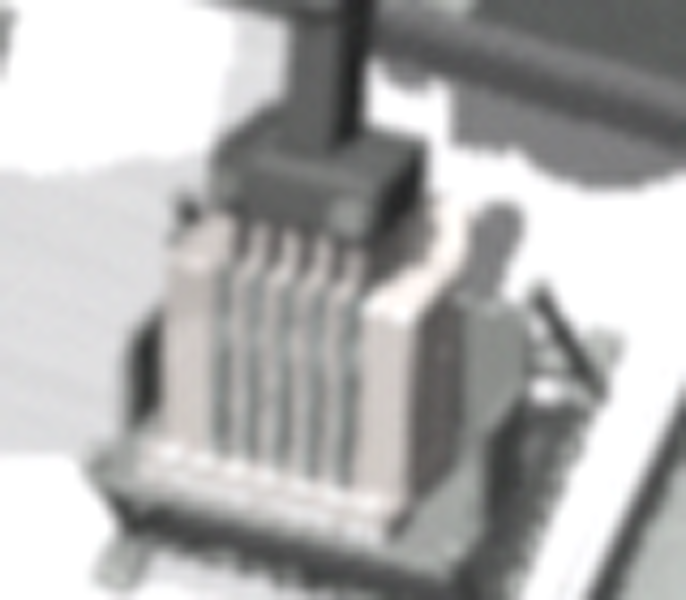

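```bash
python3 - <<'E'
from h import *
print(ctrl.sign_off())
E
```

```text
the job is handed in; nothing more can be done
None
```

The carrier is in the draining stand with each of the five slides in its own gap. I let go only after it hit a firm stop on the floor, and handed the job in with the arm clear at about t = 20.5 s.

**What I did:** I pinched the stem across y and lifted the carrier out of the open glass jar. I lined it up with the gaps by wrist-camera pictures, which showed about 0.2 mm of error before entry, and lowered it in without contact. The tool cannot lean, so I swung the handle towards the robot and let the carrier pivot in the grip to the bed's 30°.

**Forces:** Contact forces were about 12 N or less while it pivoted. They rose briefly to about 20 N along the bed when the slides reached the floor, and I eased that to about 7–9 N before opening the fingers.

**Last checks:**
- **Slides:** the scene and wrist views show all five slides in their gaps.
- **Jar and other things:** the empty jar and everything else look unmoved in the side view.
- **Carrier at rest:** it looked the same after the arm had backed away for a second. The side pictures before and after differ by 1217 pixels in the stand area; I took that for the arm's shadow without measuring it.

**One check is not perfect:** on release the carrier settled about 3° further back, most likely against the flared part of the insert. Its mid point is at roughly x = 11 mm, inside 9–17. By the depth camera it stands about 0.7 mm above nominal height, so the slides' far bottom corners are probably raised by about 1.4 mm. I judged this to be its natural rest and left it.

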